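Index the drill-jig stop and butt the bar against it

TASK

Get the drilling jig ready: with the fingertips push the stop along its fence until its spring plunger clicks into the middle one of the three notches. Then push the loose flat bar until its long side lies flush along the fence and its end butts against the stop, leaving the stop clicked in that notch. Push gently, lift nothing off the plate, and leave the other tools where they lie.

Things in the scene. Friction and masses are not known exactly. Their poses are not given: they have to be found in the camera images.
- jig: Drilling jig fixed to the worktop. Origin at worktop level; x across it, away from the robot, y along its fence to the left, z up. In mm: grey base plate x -75 to 45, y -230 to 220, top z = 12; steel fence x 10 to 34, over the plate's length, top z = 42. The bar goes against the fence's front face (x = 10, facing -x). A small end block tops each fence end (z = 48).
- notch_mid (a point): Middle one of three V-notches across the fence's top, 10 mm wide, 5 mm deep, at jig y = 22, 52, 82 mm; a black scribed line on the fence's front face lies under each. Point: jig x = 22, y = 52, z = 42 mm. Axes as the jig's.
- bush (a point): Drill bush (steel ring) on a dark bracket that reaches forward from the fence over the bar's path. Point: centre of its top, jig x = -10, y = -30, z = 62 mm. Bracket: y -46 to -14, x -32 to 34, underside z = 42 mm (10 mm above the bar), top z = 54 mm. Fixed.
- stop (a joint): Sliding stop's position along the jig's y, m: 0 with its plunger over the middle notch, +0.030 over the left notch, -0.030 over the right one (nearer the bush). Starts left of all three, +0.040 to +0.095; range -0.052 to 0.132. Dark steel slide astride the fence, captive, 44 mm long in y, jig x -28 to 42, top z = 60 mm, steel collar to z = 66 mm. About 1 to 3 N moves it between notches.
- stop_face (a point): Middle of the stop's right face (facing -y, to the bar), 22 mm right of the plunger, at jig x = -10, z = 22 mm. In front of the fence the stop spans jig x -28 to 8 mm and reaches down to 1.5 mm above the plate. Axes as the jig's.
- stop_back (a point): Point on the stop's left face (facing +y), 22 mm left of the plunger, jig x = -10, z = 35 mm: where to push it to the right. Axes as the jig's.
- plunger (a joint): Height of the spring plunger, m: 0 with its roller down in a notch (head level with the collar), 0.0037 riding on the fence's flat top (head 4 mm proud). At a notch the stop runs on by itself over the last 4 mm or so and the pushing force falls to nothing; about 8 to 14 N pushes it out again, either way. Nudged under 3 mm out of a notch it springs back when let go.
- bar: Workpiece: loose plain aluminium flat bar, 200 mm long (its y), 40 wide (its x), 20 thick, about 0.43 kg. Origin: centre of its underside. Lies on the plate in front of the fence, right of the stop, its side 5 to 30 mm off the fence, up to 0.07 rad askew, its right end near or past the plate's right edge. 2 to 4 N slides it. Flush with the fence its origin is at jig x = -10 mm.
- bar_head (a point): Middle of the bar's left end face (its +y end, 100 mm from its origin, 10 mm above its underside), the end that must butt against the stop.
- bar_tail (a point): Middle of the bar's right end face (its -y end, 100 mm from its origin, 10 mm above its underside).
- drill_stand: Bystander behind the jig: wooden block 32 x 100 x 32 mm with seven drill bits standing in it, 98 mm high in all. Origin under its centre.
- milled_block: Bystander behind the jig: milled steel block 40 x 60 x 28 mm with a slot. Origin under its centre.
- screwdriver: Bystander behind the jig on the right: black-handled screwdriver, 228 mm long along its y, lying flat. Origin under its centre.
- pliers: Bystander in front on the left: blue-handled combination pliers, 183 mm long along their y, 14 mm thick, lying flat. Origin under their centre.
Mind the look-alikes: they are no part of the job. Of the things that look like the bar, the smaller one is meant.

How it is judged (in metres and radians):
On the way, in this order (a step that is already met when the one before it is completed fails the run):
1. the stop's plunger has clicked into the middle notch (within 1.5 mm) (value of joint stop between -0.0015 and 0.0015 m and value of joint plunger below 0.001 m), for 0.3 s.
2. the bar lies flush along the fence with its end against the stop, and the stop is still in the middle notch (all of step 1 and y of bar_head in the frame of stop_face between -0.002 and 0.002 m and x of bar in the frame of jig above -0.0125 m and angle between the y axis of bar and the y axis of jig, either way round below 0.02 rad and z of bar in the frame of jig below 0.014 m), for 0.2 s.
At the end, for the whole second after the job is handed in: The stop stands within 1.5 mm of the middle notch with its plunger dropped in (less than 1 mm up); the bar lies flat on the plate, its side within 2.5 mm of the fence and parallel to it within 0.02 rad, its end within 2 mm of the stop's face, at rest (all of step 2 and linear speed of bar below 0.01 m/s); the robot touches nothing.
It fails at once if the bar was lifted or tipped off the plate (z of bar in the frame of jig above 0.02 m or angle between bar's own z axis and vertical above 0.1 rad).
It fails at once if the stop or the bar was rammed (over 60 N) (contact force between the fingers and stop above 60 N or contact force between the fingers and bar above 60 N).
It fails at once if one of the tools lying round the jig was moved (over 15 mm) (distance of any of drill_stand, milled_block, screwdriver, pliers from where it was at the start of the episode above 0.015 m).
It also fails if it takes over 72 s, if anything falls off the work surface, if the arm or the gripper's body presses on something with over 40 N, if the wrist force passes 120 N, or if a joint passes its speed limit or range.

ROBOT

A 6-joint arm with a two-finger parallel gripper is mounted at the origin on a cart in front of the work surface, level with it; the furniture and walls round the work are solid. World frame = base frame: x ahead of the robot, y to its left, z up, the work surface at z = 0. Lengths are in mm, angles in rad, forces in N, time in s.
With the tool pointing down it reaches from about 425 to 1125 mm from the base axis. Payload 14.9 kg.
Tool frame: the origin (TCP) lies at the very end of the fingers, on their centre line; the grasp point (between the pads) lies env.grip_point_offset behind it (env.grip_point_offset is the distance from the TCP to the grasp point, in mm); z points along the fingers, y is the direction in which the jaws open and shut (so a half turn about z gives the same grasp; the last joint's range is limited). The gripper opens to 91 mm and grips with 3 to 60 N. Pads are 32 mm wide; open, the fingers measure 118 mm over their backs; the gripper's body (76 mm by 178 mm) begins 60 mm behind the grasp point.
Start: joints at [-1.168, 0.379, 1.734, -0, 1.028, -0.033], TCP at [295.492, -634.588, 184.632] pointing down, gripper open.
Joint ranges: [-2.77, 2.77], [-0.74, 2.19], [0, 2.66], [-1.06, 4.2], [0.31, 2.87], [-3.08, 3.08]. Speed limits (rad/s): [1.89, 1.89, 2.39, 3.14, 3.14, 3.14].

INTERFACE

Orientations are given as a 3x3 rotation matrix whose columns are the frame's x, y, z axes.
In Python, from station import env gives the robot as it stands. The module is installed in compiled form; this text tells all that it offers.
- The arm moves only by the tool send_rows, never from a script. Its argument "deltas" is a list of rows, each an object with "offset": the shift along the tool's x, y, z in cm, a list of three; "rotation": the turn, a rotation vector about the tool's x, y, z in degrees, a list of three; "jaw": the closure, from 0 (fully open) to 1 (shut). In form: [{"offset": [tx, ty, tz], "rotation": [rx, ry, rz], "jaw": jaw}, ...]. A call has 1 to 10 rows; each row is the pose to reach, as a shift and turn from the pose commanded when the call began, along the tool's axes at that moment; what a row does not reach only later rows make up. A row lasts 1/8 s, in which the tool goes at most 62.5 mm and 10.7 degrees, less where a joint would pass 70% of its speed; a pose out of reach is approached as far as the arm can. A call with a gripper value outside its range is refused whole. The fingers move at their own pace and stop on an object; "squeeze" is the grip in N (left out, the last holds). Time passes only in rows, so rows that repeat a pose let the fingers close. It gives the time, the measured TCP pose, the force and the opening at its end, in the units of the state.
- env.read_state(): the state, without advancing time (a new reading comes with each control period).
- env.camera(name): name is "side" or "top"; returns the picture (420x560x3 uint8, red, green, blue); there is no depth.
- env.calibration(name): a dict with "fx", "fy", "cx", "cy" (pixels), "rvec" (rotation vector, rad) and "tvec" (3), from world to camera coordinates, as OpenCV has them. Camera axes: x right, y down, z forward; pixel columns grow to the right and rows downward; lengths in mm; the calibration is good to about 2 mm. A picture is of the moment at which its call begins. calibration takes no time and is no camera call.
- env.close_job(): hands the job in, once; it reports no verdict.
Trained networks look in the newest picture that a camera, given by its name, has taken for a name from the list of things; names that differ only in an ending like _2 or _b are one class to them, and where a whole thing is asked for, a point or a joint stands for the part that bears it (a point fixed in the world has none). Each returns a list of dicts, best first, with "score" (0 to 1); they miss things now and then, are a little off and sometimes report something else, mostly with a low value. They report only what shows in the picture. A call takes as long as a camera call. They do not tell look-alikes from the thing itself.
- env.trace(camera, name): "mask" (420x560 bool, what is visible of it) and "at" ([column, row] in pixels, amid what is visible of it).
The state is a dict: "clock": time; "q": joint angles; "qd": joint speeds; "joint_efforts": joint torques, N m; "tcp_pos": TCP position; "tcp_rot": TCP orientation; "contact_force": force on the tool from outside, world axes, zero at the start; "moment": the same for the moment, N m; "finger_gap": finger opening in mm.
Only numpy, scipy, OpenCV 4.12 (cv2) and the standard library are available. Lean on these libraries where they do the work, as an engineer would, in place of code of your own. Each camera call takes 0.05 s, during which the arm holds its last target.

## Working session

There is one attempt and no reset: what is moved stays moved. The work goes in short steps, Python scripts to look and compute and a tool call to move; the robot and the scene stay as the last step left them, time stands still between calls to the robot, and variables do not carry over. Pictures are saved under pics/ and viewed, and the job is handed in when it is done.

Besides the shell and the picture viewer there is one more tool, called after "Emit:" as name(argument=value, ...) on one line, values as JSON. send_rows: Moves the arm, as the interface text tells. Its arguments: {"type":"object","properties":{"deltas":{"type":"array"},"squeeze":{"type":"number"}},"required":["deltas"]}

```bash
mkdir -p pics
python3 - <<'E'
from station import env
import cv2,json
s=env.read_state()
for k,v in s.items(): print(k,v)
print(env.grip_point_offset)
for c in ("side","top"):
    im=env.camera(c); cv2.imwrite(f"pics/{c}0.png",im[:,:,::-1]); 
    print(c,env.calibration(c))
E
```

```text
clock 0.0
q [-1.16830173e+00  3.79422623e-01  1.73474869e+00 -1.86683471e-05
  1.02848770e+00 -3.32989471e-02]
qd [ 1.90815929e-05 -2.41344743e-04  1.71232526e-03  1.15183033e-04
 -1.20078761e-03  4.28672426e-04]
joint_efforts [ 4.65504927e-03 -7.63715744e+01 -4.34362757e+01  6.51962031e-02
  4.23793949e-02 -7.60322314e-05]
tcp_pos [ 295.32229813 -634.20344983  183.99432746]
tcp_rot [[ 9.06531282e-01  4.22138423e-01 -4.32423627e-04]
 [ 4.22138644e-01 -9.06530758e-01  9.74886359e-04]
 [ 1.95316711e-05 -1.06630770e-03 -9.99999431e-01]]
contact_force [ 0.65358131 -0.09368278 -0.58964346]
moment [ 0.02932799 -0.04344366  0.01209505]
finger_gap 91.05075879307562
18.8
side {'fx': 391.55693172826017, 'fy': 391.55693172826017, 'cx': 276.47692304429876, 'cy': 212.70236381211882, 'rvec': array([ 2.06543248, -0.11478042,  0.09334417]), 'tvec': array([-591.68498759,  139.93249759,  984.07011804])}
top {'fx': 477.370684214063, 'fy': 477.370684214063, 'cx': 281.2437298152081, 'cy': 208.32402432188212, 'rvec': array([ 2.14594249, -2.17569119,  0.08235722]), 'tvec': array([  89.38592551,  583.18825302, 1223.55458711])}
```

View pics/side0.png

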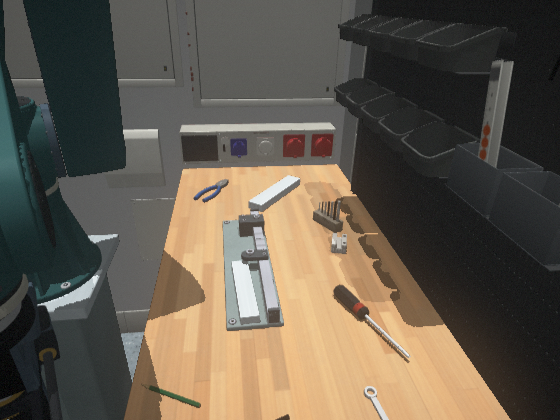

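View pics/top0.png

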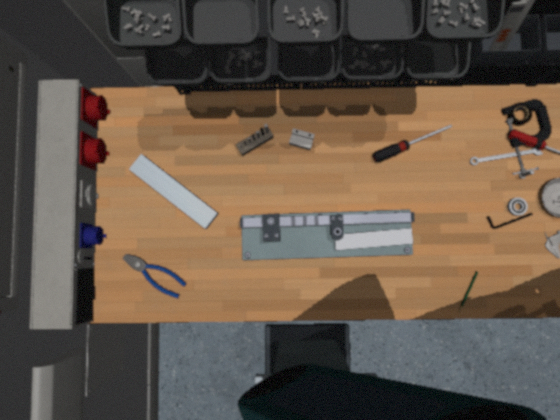

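The top picture shows the jig around (327,237) and the stop at (271,227). The bush bracket is at (337,227). Two things could be taken for the bar: the white bar on the plate at (373,239), and the longer loose one at (173,190). I choose the smaller one on the plate and will check it in a close crop.

```bash
cat > h.py <<'E'
import numpy as np,cv2
from station import env
def proj(c,P):
    k=env.calibration(c);K=np.array([[k['fx'],0,k['cx']],[0,k['fy'],k['cy']],[0,0,1]])
    return cv2.projectPoints(np.asarray(P,float).reshape(-1,3),k['rvec'],k['tvec'],K,None)[0].reshape(-1,2)
def ray(c,uv,z):
    k=env.calibration(c);R=cv2.Rodrigues(k['rvec'])[0];o=-R.T@k['tvec']
    uv=np.asarray(uv,float).reshape(-1,2)
    d=np.c_[(uv[:,0]-k['cx'])/k['fx'],(uv[:,1]-k['cy'])/k['fy'],np.ones(len(uv))]@R
    t=(z-o[2])/d[:,2];return o+d*t[:,None]
def crop(im,x0,y0,x1,y1,f,fn):
    cv2.imwrite(fn,cv2.resize(im[y0:y1,x0:x1,::-1],None,fx=f,fy=f,interpolation=cv2.INTER_CUBIC))
E
python3 - <<'E'
from h import *
im=env.camera("top");np.save("top.npy",im);crop(im,230,195,430,275,4,"pics/ctop.png")
im2=env.camera("side");np.save("side.npy",im2);crop(im2,210,205,300,335,4.5,"pics/cside.png")
for c in("top","side"):
  for n in("jig","bar","stop"):
    for r in env.trace(c,n)[:3]:
      m=r['mask'].astype(np.uint8);cs=max(cv2.findContours(m,0,2)[0],key=cv2.contourArea)
      print(c,n,round(r['score'],2),np.round(r['at']),m.sum(),cv2.minAreaRect(cs))
      np.save(f"m_{c}_{n}_{int(r['at'][0])}.npy",m)
E
```

```text
top jig 0.76 [316. 233.] 6563 ((327.34539794921875, 234.69671630859375), (46.12445831298828, 174.25045776367188), 88.69805145263672)
top bar 0.93 [171. 189.] 2033 ((173.268310546875, 191.41464233398438), (99.3265151977539, 22.48902130126953), 38.65980529785156)
top bar 0.75 [375. 236.] 1108 ((373.3793640136719, 239.43234252929688), (16.106264114379883, 77.69356536865234), 85.60128784179688)
top stop 0.94 [275. 229.] 483 ((271.14813232421875, 227.4066162109375), (27.49576187133789, 17.374889373779297), 87.51044464111328)
top stop 0.36 [301. 140.] 406 ((301.558837890625, 138.76470947265625), (23.768491744995117, 17.70509910583496), 14.03624439239502)
side jig 0.98 [250. 269.] 4432 ((248.3231658935547, 268.4085388183594), (120.81208801269531, 57.53482437133789), 83.6598129272461)
side bar 0.7 [245. 291.] 1120 ((244.9324493408203, 291.0946044921875), (62.63601303100586, 19.892276763916016), 80.53767395019531)
side bar 0.66 [276. 194.] 755 ((274.2307434082031, 192.84613037109375), (15.531603813171387, 56.57941818237305), 56.30992889404297)
side bar 0.15 [252. 269.] 4297 ((249.71311950683594, 268.3442687988281), (119.59773254394531, 57.12805938720703), 84.80557250976562)
side stop 0.87 [250. 223.] 441 ((251.0, 225.0), (22.0, 24.0), 90.0)
```

View pics/ctop.png

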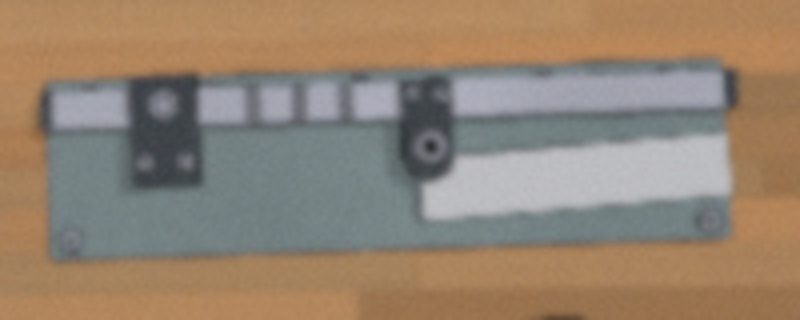

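View pics/cside.png

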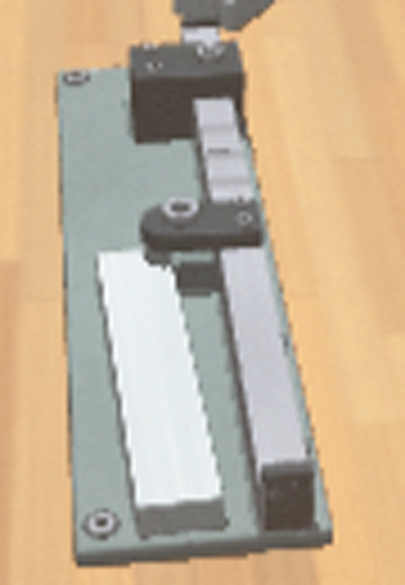

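The close crops confirm the choice: the bar on the plate (top px (373,239)) is the small one. The notches are at about top px (293,221), (306,221) and (317,221). Next I fit the jig pose.

```bash
cat > fit.py <<'E'
from h import *
from scipy.optimize import least_squares
T=lambda a,b:(230+a/4-.375,195+b/4-.375); S=lambda a,b:(210+a/4.5-.4,205+b/4.5-.4)
obs=[("top",(22,82,42),T(253,104)),("top",(22,52,42),T(303,103)),("top",(22,22,42),T(346,101)),
("top",(-10,-30,62),T(430,147)),
("top",(-75,220,12),T(53,258)),("top",(-75,-230,12),T(731,238)),("top",(45,-230,12),T(722,60)),("top",(45,220,12),T(46,85)),
("side",(-10,-30,62),S(180,208)),("side",(-75,220,12),S(58,72)),("side",(-75,-230,12),S(77,550)),("side",(45,-230,12),S(332,532))]
def W(p,P):
    c,s=np.cos(p[2]),np.sin(p[2]);P=np.asarray(P,float).reshape(-1,3)
    return np.c_[p[0]+c*P[:,0]-s*P[:,1],p[1]+s*P[:,0]+c*P[:,1],P[:,2]]
def fitjig():
    f=lambda p:np.ravel([proj(c,W(p[:3],P))[0]-np.array(u) for c,P,u in obs])
    c0=ray("top",[[327,237]],10)[0]
    r=least_squares(f,[c0[0],c0[1],0.0],loss="soft_l1");return r.x,f(r.x).reshape(-1,2)
E
python3 - <<'E'
from fit import *
p,res=fitjig();print(p);print(np.round(res,1));np.save("jig.npy",p)
top=np.load("top.npy");side=np.load("side.npy")
for c,im,b,f in(("top",top,(230,195,430,275),4),("side",side,(210,205,300,335),4.5)):
    im=cv2.resize(im[b[1]:b[3],b[0]:b[2],::-1],None,fx=f,fy=f,interpolation=cv2.INTER_CUBIC)
    def box(x0,x1,y0,y1,z,col):
        q=proj(c,W(p,[(x0,y0,z),(x1,y0,z),(x1,y1,z),(x0,y1,z)]));q=((q-np.array(b[:2])+.5)*f*8).astype(int)
        cv2.polylines(im,[q],True,col,1,cv2.LINE_AA,3)
    box(-75,45,-230,220,12,(0,0,255));box(10,34,-230,220,42,(0,255,255));box(-32,34,-46,-14,54,(0,255,0))
    for y in(22,52,82):box(10,34,y-5,y+5,42,(255,0,0))
    cv2.imwrite(f"pics/ov_{c}.png",im)
# corners of stop top in top cam
inv=lambda P:(lambda c,s,d:np.c_[c*d[:,0]+s*d[:,1],-s*d[:,0]+c*d[:,1]])(np.cos(p[2]),np.sin(p[2]),P[:,:2]-p[:2])
T=lambda a,b:(230+a/4-.375,195+b/4-.375)
print("stop top corners",inv(ray("top",[T(130,78),T(197,76),T(201,186),T(133,188)],60)))
print("collar",inv(ray("top",[T(163,103)],66)))
print("bar",inv(ray("top",[T(424,219),T(731,193),T(723,136)],32)))
S=lambda a,b:(210+a/4.5-.4,205+b/4.5-.4)
print("bar side",inv(ray("side",[S(98,253),S(168,262),S(135,502),S(224,492)],32)))
print("stop side",inv(ray("side",[S(208,50)],66)),inv(ray("side",[S(131,80),S(243,70)],60)))
E
```

```text
[ 5.30237721e+02 -3.15170862e+01  1.82448967e-02]
[[ 0.2 -0. ]
 [-0.7 -0.2]
 [ 0.1 -0. ]
 [ 0.5 -0.2]
 [-0.9  0.6]
 [ 0.9  0.3]
 [ 0.5 -0.7]
 [-0.2 -1.4]
 [-0.1 -0.3]
 [-0.6 -0.8]
 [-0.8  0.5]
 [ 0.4 -0.6]]
stop top corners [[ 39.87287021 160.66254866]
 [ 39.74772035 117.75040564]
 [-30.51725775 117.34362723]
 [-30.42060143 160.64930879]]
collar [[ 22.71011565 139.73988252]]
bar [[ -55.56746408  -25.75800476]
 [ -45.00972046 -224.34422046]
 [  -8.02777656 -221.31251913]]
bar side [[ -55.14113505  -26.03559714]
 [ -17.45085728  -38.88083863]
 [ -46.04553262 -222.45384577]
 [  -5.15626666 -220.89226126]]
stop side [[ 21.29915411 136.90484715]] [[-28.38729047 114.75827608]
 [ 41.52936776 119.70477858]]
```

```bash
sleep 1
```

```text
(no output)
```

View pics/ov_top.png

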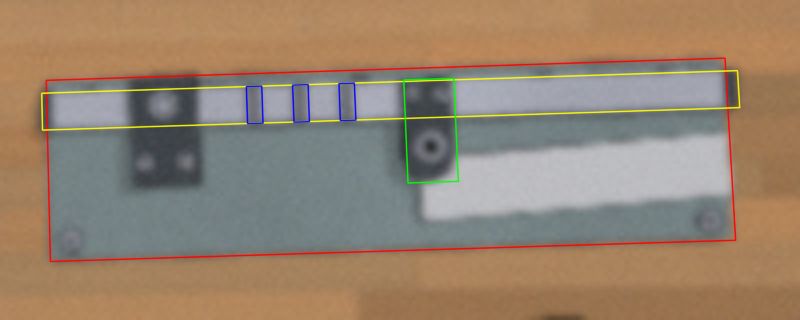

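View pics/ov_side.png

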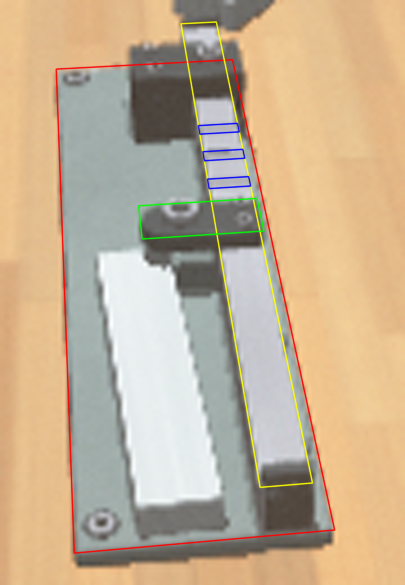

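```bash
cat >> fit.py <<'E'
def go(jx,jy,z):
    "offset (cm, tool axes) from measured pose to jig point (jx,jy) at height z, plus turn about tool z (deg)"
    p=np.load("jig.npy");s=env.read_state();R=np.array(s['tcp_rot'])
    t=W(p,(jx,jy,z))[0];o=R.T@(t-s['tcp_pos'])/10
    a=np.degrees(np.arctan2(R[1,0],R[0,0])-p[2])
    print("target",(jx,jy,z),"offset cm",np.round(o,2),"rotz",round(a,2),"t",s['clock'])
def st():
    p=np.load("jig.npy");s=env.read_state();c,n=np.cos(p[2]),np.sin(p[2]);d=np.array(s['tcp_pos'])
    M=np.array([[c,n],[-n,c]]);print("jig tcp",np.round(M@(d[:2]-p[:2]),2),round(d[2],2),"F jig",np.round(M@np.array(s['contact_force'])[:2],2),round(s['contact_force'][2],2),"t",s['clock'],"gap",round(s['finger_gap'],1))
E
python3 -c "
from fit import *
print(np.degrees(np.load('jig.npy')[2]));st();go(-13,205,150);go(-13,205,30)"
```

```text
1.045355577463993
jig tcp [-245.71 -598.65] 184.6 F jig [-0.46 -0.42] -0.63 t 0.5 gap 91.6
target (-13, 205, 150) offset cm [ 53.86 -64.02   3.47] rotz 23.93 t 0.5
target (-13, 205, 30) offset cm [ 53.86 -64.02  15.47] rotz 23.93 t 0.5
```

Emit:
send_rows(deltas=[{"offset":[4,-4.5,0],"rotation":[0,0,3],"jaw":1},{"offset":[8,-9,0],"rotation":[0,0,6],"jaw":1},{"offset":[12,-13.5,0],"rotation":[0,0,9],"jaw":1},{"offset":[16,-18,0],"rotation":[0,0,12],"jaw":1},{"offset":[20,-22.5,0],"rotation":[0,0,15],"jaw":1},{"offset":[24,-27,0],"rotation":[0,0,18],"jaw":1},{"offset":[28,-32,0],"rotation":[0,0,21],"jaw":1},{"offset":[32,-37,0],"rotation":[0,0,23.9],"jaw":1},{"offset":[36,-42,0],"rotation":[0,0,23.9],"jaw":1},{"offset":[40,-47,0],"rotation":[0,0,23.9],"jaw":1}], squeeze=20)

```text
clock: 1.75
tcp_pos: [458.6, -43.7, 185.1]
tcp_rot: [[1.0, 0.018, 0.001], [0.018, -1.0, -0.0], [0.001, 0.0, -1.0]]
contact_force: [1.8, -1.3, -0.7]
finger_gap: 0.6
```

```bash
python3 -c "
from fit import *
st();go(-13,205,100)"
```

```text
jig tcp [-71.83 -10.84] 185.1 F jig [ 1.73 -1.29] -0.69 t 1.75 gap 0.6
target (-13, 205, 100) offset cm [  5.88 -21.58   8.51] rotz 0.01 t 1.75
```

Emit:
send_rows(deltas=[{"offset":[1.5,-5,0],"rotation":[0,0,0],"jaw":1},{"offset":[3,-10,0],"rotation":[0,0,0],"jaw":1},{"offset":[4.5,-15,2],"rotation":[0,0,0],"jaw":1},{"offset":[5.9,-19,5],"rotation":[0,0,0],"jaw":1},{"offset":[5.9,-21.6,8.5],"rotation":[0,0,0],"jaw":1},{"offset":[5.9,-21.6,12],"rotation":[0,0,0],"jaw":1},{"offset":[5.9,-21.6,13.5],"rotation":[0,0,0],"jaw":1},{"offset":[5.9,-21.6,15.3],"rotation":[0,0,0],"jaw":1},{"offset":[5.9,-21.6,15.5],"rotation":[0,0,0],"jaw":1},{"offset":[5.9,-21.6,15.5],"rotation":[0,0,0],"jaw":1}])

```text
clock: 3.0
tcp_pos: [513.7, 171.4, 30.2]
tcp_rot: [[1.0, 0.018, 0.001], [0.018, -1.0, 0.0], [0.001, -0.0, -1.0]]
contact_force: [-0.0, -0.3, -0.0]
finger_gap: 0.6
```

```bash
python3 -c "
from fit import *
st()
im=env.camera('top');crop(im,220,180,420,280,4,'pics/t1.png');im=env.camera('side');crop(im,180,160,320,340,3.3,'pics/s1.png')"
```

```text
jig tcp [-12.81 203.15] 30.23 F jig [-0.05 -0.32] -0.03 t 3.0 gap 0.6
```

View pics/t1.png

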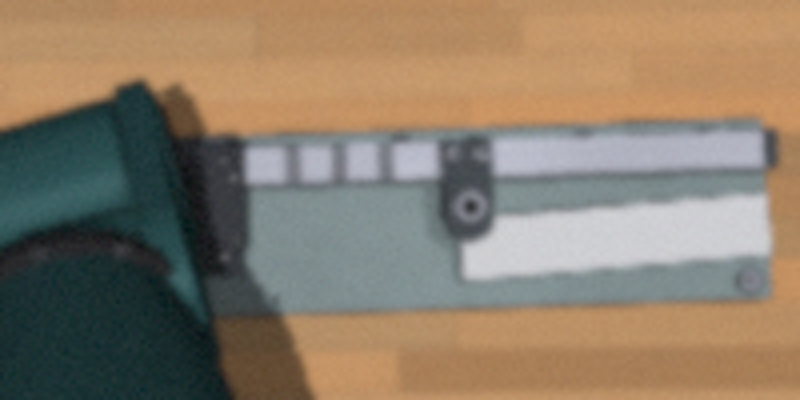

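View pics/s1.png

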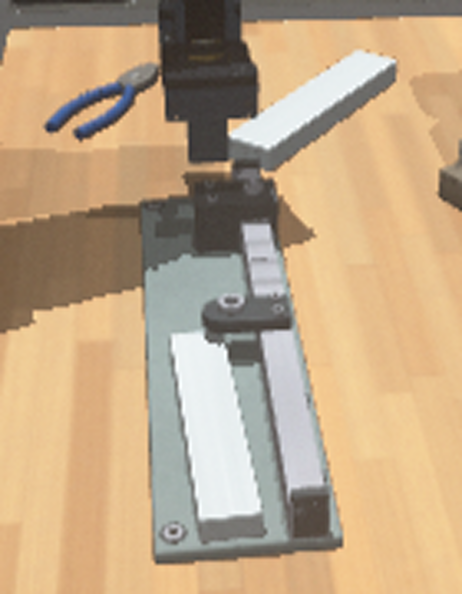

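The fingers stand behind the stop, and the tools (pliers, top left) are clear. Now I approach and push the stop to the right.

Emit:
send_rows(deltas=[{"offset":[0,0.6,0],"rotation":[0,0,0],"jaw":1},{"offset":[0,1.2,0],"rotation":[0,0,0],"jaw":1},{"offset":[0,1.8,0],"rotation":[0,0,0],"jaw":1},{"offset":[0,2.2,0],"rotation":[0,0,0],"jaw":1},{"offset":[0,2.6,0],"rotation":[0,0,0],"jaw":1},{"offset":[0,3.0,0],"rotation":[0,0,0],"jaw":1},{"offset":[0,3.4,0],"rotation":[0,0,0],"jaw":1},{"offset":[0,3.8,0],"rotation":[0,0,0],"jaw":1},{"offset":[0,4.2,0],"rotation":[0,0,0],"jaw":1}])

```text
clock: 4.22
tcp_pos: [514.0, 129.4, 29.6]
tcp_rot: [[1.0, 0.019, 0.0], [0.019, -1.0, 0.0], [0.0, -0.0, -1.0]]
contact_force: [-0.4, 4.6, -0.2]
finger_gap: 0.5
```

```bash
python3 -c "
from fit import *
st()"
```

```text
jig tcp [-13.29 161.2 ] 29.64 F jig [-0.34  4.57] -0.18 t 4.225 gap 0.5
```

Emit:
send_rows(deltas=[{"offset":[0,0.4,0],"rotation":[0,0,0],"jaw":1},{"offset":[0,0.8,0],"rotation":[0,0,0],"jaw":1},{"offset":[0,1.2,0],"rotation":[0,0,0],"jaw":1},{"offset":[0,1.6,0],"rotation":[0,0,0],"jaw":1},{"offset":[0,2.0,0],"rotation":[0,0,0],"jaw":1},{"offset":[0,2.4,0],"rotation":[0,0,0],"jaw":1},{"offset":[0,2.8,0],"rotation":[0,0,0],"jaw":1},{"offset":[0,3.1,0],"rotation":[0,0,0],"jaw":1},{"offset":[0,3.4,0],"rotation":[0,0,0],"jaw":1}])

```text
clock: 5.35
tcp_pos: [514.6, 95.2, 29.6]
tcp_rot: [[1.0, 0.019, -0.0], [0.019, -1.0, -0.0], [-0.0, 0.0, -1.0]]
contact_force: [-0.7, 4.1, -0.7]
finger_gap: 0.6
```

```bash
python3 -c "
from fit import *
st()
im=env.camera('top');crop(im,220,180,420,280,4,'pics/t2.png')"
```

```text
jig tcp [-13.29 127.01] 29.64 F jig [-0.65  4.16] -0.67 t 5.35 gap 0.6
```

View pics/t2.png

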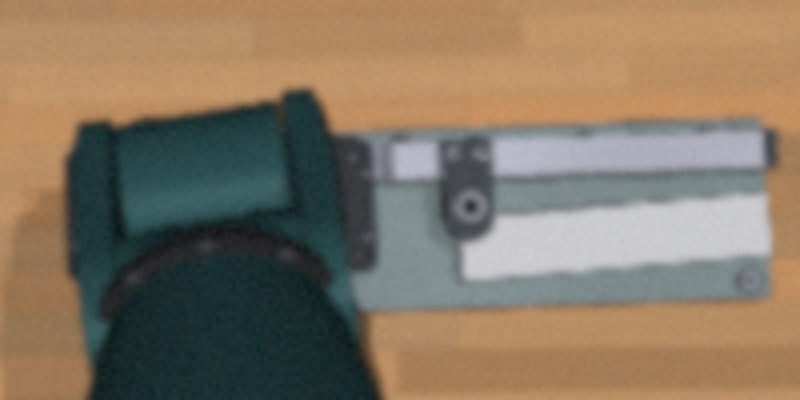

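```bash
python3 -c "
from fit import *
p=np.load('jig.npy');P=ray('top',[[220+375/4-.4,180+200/4]],60)
c,s=np.cos(p[2]),np.sin(p[2]);print(np.array([[c,s],[-s,c]])@(P[0,:2]-p[:2]))"
```

```text
[-4.95589989 31.27932576]
```

```bash
python3 -c "
from fit import *
im=env.camera('side');crop(im,200,170,310,300,4.5,'pics/s2.png')
for r in env.trace('side','stop')[:2]:print(r['score'],r['at'])
print(proj('side',W(np.load('jig.npy'),[(-13,127,30),(-10,30,22),(-28,30,60),(-28,69,60)])))
print(env.read_state()['contact_force'])"
```

```text
0.79 [252.5, 227.5]
0.41 [243.5, 292.4]
[[244.20051941 229.11014363]
 [247.89905736 250.43902454]
 [240.68511113 238.62571107]
 [239.80917196 230.86139001]]
[-0.28495272 -0.05915549  0.70695281]
```

View pics/s2.png

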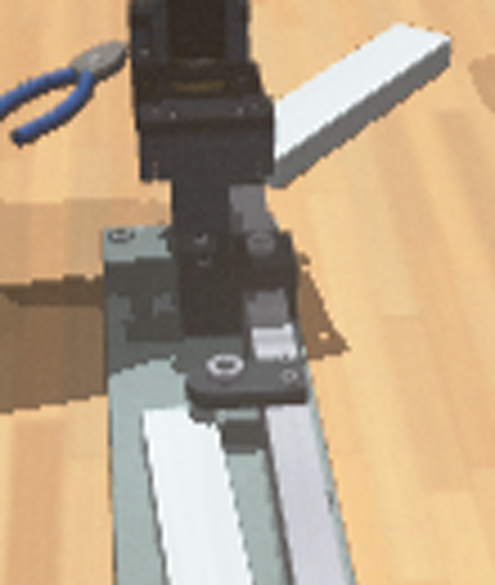

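```bash
python3 -c "
from fit import *
p=np.load('jig.npy')
c,s=np.cos(p[2]),np.sin(p[2]);M=np.array([[c,s],[-s,c]])
print(M@(ray('side',[[258.0,223.3]],66)[0,:2]-p[:2]))
for s_ in (0,30,40):
  print(s_,(proj('side',W(p,[(22,52+s_,66),(-28,30+s_,60),(-28,30+s_,13.5),(42,30+s_,60)]))-[200,170])*4.5)
  print(s_,(proj('top',W(p,[(-28,30+s_,60),(42,30+s_,60)]))-[220,180])*4)
"
```

```text
[23.20046498 93.53027188]
0 [[265.92512947 275.15880122]
 [183.08300009 308.81569982]
 [185.11803157 375.99665913]
 [304.17354592 301.61806172]]
0 [[376.77606973 236.18267885]
 [372.64642954 126.49270609]]
30 [[260.89821918 249.49027872]
 [180.02803638 281.7365146 ]
 [182.07683511 347.82996847]
 [298.12801449 274.95553744]]
30 [[329.54124421 237.67958047]
 [325.67969068 128.03299133]]
40 [[259.27709041 241.21243451]
 [179.0435634  273.01015033]
 [181.0961001  338.74668163]
 [296.17923819 266.36087609]]
40 [[313.80627422 238.17823167]
 [310.03397046 128.54609641]]
```

The top view of the stop is hidden by the gripper body. The side view puts the collar at crop (262,240), so the stop is near +40 mm, which agrees with the TCP. I continue in small steps to feel the left notch as a reference.

Emit:
send_rows(deltas=[{"offset":[0,0.3,0],"rotation":[0,0,0],"jaw":1},{"offset":[0,0.6,0],"rotation":[0,0,0],"jaw":1}])

```text
clock: 5.75
tcp_pos: [514.7, 89.4, 29.6]
tcp_rot: [[1.0, 0.019, -0.0], [0.019, -1.0, 0.0], [-0.0, -0.0, -1.0]]
contact_force: [0.2, 4.5, -0.5]
finger_gap: 0.7
```

Emit:
send_rows(deltas=[{"offset":[0,0.2,0],"rotation":[0,0,0],"jaw":1}])

```text
clock: 5.88
tcp_pos: [514.8, 87.3, 29.7]
tcp_rot: [[1.0, 0.019, 0.0], [0.019, -1.0, -0.0], [0.0, 0.0, -1.0]]
contact_force: [-0.8, 3.6, -0.5]
finger_gap: 0.4
```

Emit:
send_rows(deltas=[{"offset":[0,0.2,0],"rotation":[0,0,0],"jaw":1}])

```text
clock: 6.0
tcp_pos: [514.8, 85.2, 29.6]
tcp_rot: [[1.0, 0.019, -0.0], [0.019, -1.0, -0.0], [-0.0, 0.0, -1.0]]
contact_force: [0.6, -0.0, -0.4]
finger_gap: 0.7
```

Emit:
send_rows(deltas=[{"offset":[0,0.2,0],"rotation":[0,0,0],"jaw":1}])

```text
clock: 6.12
tcp_pos: [514.9, 83.2, 29.6]
tcp_rot: [[1.0, 0.019, 0.0], [0.019, -1.0, -0.0], [0.0, 0.0, -1.0]]
contact_force: [1.3, -0.2, 0.5]
finger_gap: 0.5
```

Emit:
send_rows(deltas=[{"offset":[0,0.2,0],"rotation":[0,0,0],"jaw":1}])

```text
clock: 6.25
tcp_pos: [514.9, 81.3, 29.6]
tcp_rot: [[1.0, 0.019, -0.0], [0.019, -1.0, -0.0], [-0.0, 0.0, -1.0]]
contact_force: [-0.5, 3.2, 0.0]
finger_gap: 0.1
```

Emit:
send_rows(deltas=[{"offset":[0,0.2,0],"rotation":[0,0,0],"jaw":1}])

```text
clock: 6.38
tcp_pos: [514.9, 79.9, 29.6]
tcp_rot: [[1.0, 0.018, 0.0], [0.018, -1.0, 0.001], [0.0, -0.001, -1.0]]
contact_force: [0.3, 14.1, -1.7]
finger_gap: 0.4
```

Emit:
send_rows(deltas=[{"offset":[0,0.2,0],"rotation":[0,0,0],"jaw":1}])

```text
clock: 6.5
tcp_pos: [515.0, 78.3, 29.6]
tcp_rot: [[1.0, 0.018, 0.0], [0.018, -1.0, 0.002], [0.0, -0.002, -1.0]]
contact_force: [-0.5, 15.7, -2.4]
finger_gap: 0.6
```

Emit:
send_rows(deltas=[{"offset":[0,0.2,0],"rotation":[0,0,0],"jaw":1}])

```text
clock: 6.62
tcp_pos: [515.0, 76.0, 29.6]
tcp_rot: [[1.0, 0.018, 0.0], [0.018, -1.0, 0.001], [0.0, -0.001, -1.0]]
contact_force: [0.0, 6.1, -0.2]
finger_gap: 0.4
```

Emit:
send_rows(deltas=[{"offset":[0,0.2,0],"rotation":[0,0,0],"jaw":1}])

```text
clock: 6.75
tcp_pos: [515.0, 73.7, 29.6]
tcp_rot: [[1.0, 0.019, 0.0], [0.019, -1.0, 0.0], [0.0, -0.0, -1.0]]
contact_force: [-0.3, 3.5, -0.2]
finger_gap: 0.7
```

The force profile is clear. It falls to 0 at world y 85, contact returns at about 82 (the left notch centre), and the peak on the way out is 15.7 N. The middle notch should therefore be centred at about y 51.7, with run-in from about 56.

Emit:
send_rows(deltas=[{"offset":[0,0.3,0],"rotation":[0,0,0],"jaw":1},{"offset":[0,0.6,0],"rotation":[0,0,0],"jaw":1},{"offset":[0,0.9,0],"rotation":[0,0,0],"jaw":1},{"offset":[0,1.2,0],"rotation":[0,0,0],"jaw":1},{"offset":[0,1.4,0],"rotation":[0,0,0],"jaw":1}])

```text
clock: 7.38
tcp_pos: [515.3, 59.2, 29.6]
tcp_rot: [[1.0, 0.019, -0.0], [0.019, -1.0, -0.0], [-0.0, 0.0, -1.0]]
contact_force: [-0.7, 4.4, 0.5]
finger_gap: 0.3
```

Emit:
send_rows(deltas=[{"offset":[0,0.15,0],"rotation":[0,0,0],"jaw":1}])

```text
clock: 7.5
tcp_pos: [515.3, 57.8, 29.6]
tcp_rot: [[1.0, 0.019, -0.0], [0.019, -1.0, -0.0], [-0.0, 0.0, -1.0]]
contact_force: [0.4, 2.8, -0.3]
finger_gap: 0.4
```

Emit:
send_rows(deltas=[{"offset":[0,0.15,0],"rotation":[0,0,0],"jaw":1}])

```text
clock: 7.62
tcp_pos: [515.3, 56.3, 29.6]
tcp_rot: [[1.0, 0.019, -0.0], [0.019, -1.0, -0.0], [-0.0, 0.0, -1.0]]
contact_force: [-0.1, -0.1, -0.5]
finger_gap: 0.9
```

Emit:
send_rows(deltas=[{"offset":[0,0.15,0],"rotation":[0,0,0],"jaw":1}])

```text
clock: 7.75
tcp_pos: [515.4, 54.8, 29.6]
tcp_rot: [[1.0, 0.019, 0.0], [0.019, -1.0, -0.0], [0.0, 0.0, -1.0]]
contact_force: [0.1, -0.1, -0.1]
finger_gap: 0.4
```

Emit:
send_rows(deltas=[{"offset":[0,0.15,0],"rotation":[0,0,0],"jaw":1},{"offset":[0,0.15,0],"rotation":[0,0,0],"jaw":1}])

```text
clock: 8.0
tcp_pos: [515.4, 53.3, 29.6]
tcp_rot: [[1.0, 0.019, 0.0], [0.019, -1.0, -0.0], [0.0, 0.0, -1.0]]
contact_force: [0.1, -0.4, 0.2]
finger_gap: 0.6
```

Emit:
send_rows(deltas=[{"offset":[0,-1,0],"rotation":[0,0,0],"jaw":1},{"offset":[0,-3,0],"rotation":[0,0,0],"jaw":1},{"offset":[0,-3,-4],"rotation":[0,0,0],"jaw":1},{"offset":[0,-3,-9],"rotation":[0,0,0],"jaw":1},{"offset":[-4,-3,-9],"rotation":[0,0,0],"jaw":0.5},{"offset":[-9,-2,-9],"rotation":[0,0,0],"jaw":0},{"offset":[-14,3,-9],"rotation":[0,0,0],"jaw":0}])

```text
clock: 8.88
tcp_pos: [380.2, 27.6, 119.6]
tcp_rot: [[1.0, 0.022, 0.0], [0.022, -1.0, 0.0], [0.0, -0.0, -1.0]]
contact_force: [0.9, -2.3, 0.9]
finger_gap: 27.8
```

```bash
python3 -c "
from fit import *
st()
im=env.camera('top');crop(im,220,180,420,280,4,'pics/t3.png');im=env.camera('side');crop(im,200,195,300,325,4.5,'pics/s3.png')"
```

```text
jig tcp [-148.91   61.84] 119.6 F jig [ 0.87 -2.28] 0.86 t 8.875 gap 27.8
```

View pics/t3.png

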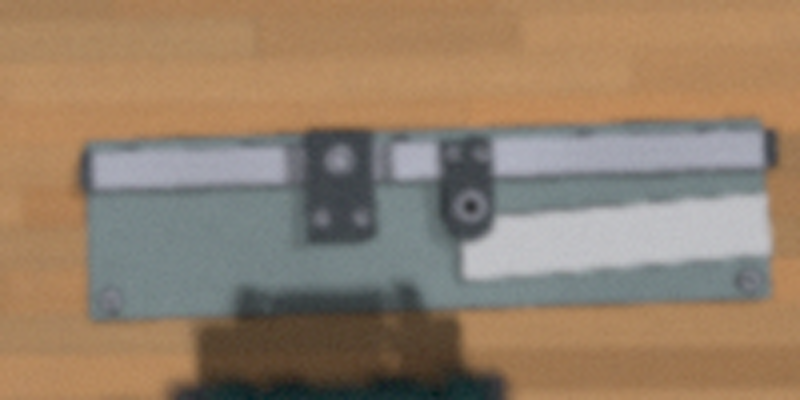

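View pics/s3.png

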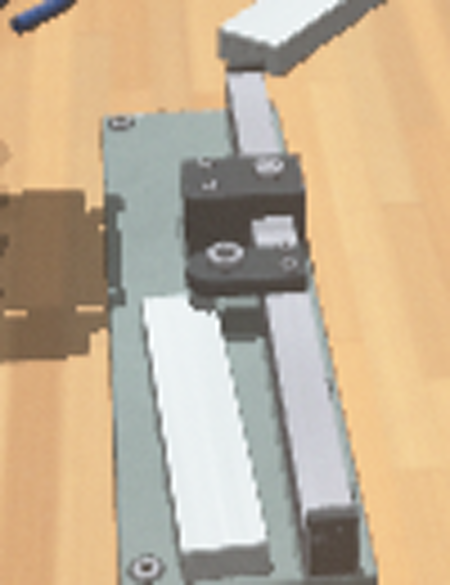

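The stop sits midway between the visible left and right notches (crop x 295 and 383, collar 339), so it is in the middle notch. Next is the bar: I square it to the fence with the two open fingers spread along its front side.

```bash
python3 -c "
from fit import *
go(-88,-126,60);go(-88,-126,18)"
```

```text
target (-88, -126, 60) offset cm [ 6.4  18.57  5.88] rotz -0.04 t 8.975
target (-88, -126, 18) offset cm [ 6.4  18.56 10.08] rotz -0.04 t 8.975
```

Emit:
send_rows(deltas=[{"offset":[3,5,0],"rotation":[0,0,0],"jaw":0},{"offset":[6,10,0],"rotation":[0,0,0],"jaw":0},{"offset":[6.4,15,0],"rotation":[0,0,0],"jaw":0},{"offset":[6.4,18.6,3],"rotation":[0,0,0],"jaw":0},{"offset":[6.4,18.6,5.9],"rotation":[0,0,0],"jaw":0},{"offset":[6.4,18.6,5.9],"rotation":[0,0,0],"jaw":0}])

```text
clock: 9.72
tcp_pos: [448.1, -157.3, 59.1]
tcp_rot: [[1.0, 0.018, -0.003], [0.018, -1.0, 0.001], [-0.003, -0.002, -1.0]]
contact_force: [-0.6, -0.9, -0.4]
finger_gap: 90.9
```

```bash
python3 -c "
from fit import *
st();go(-88,-126,18)"
```

```text
jig tcp [ -84.38 -124.29] 59.14 F jig [-0.62 -0.88] -0.4 t 9.725 gap 90.9
target (-88, -126, 18) offset cm [-0.35  0.18  4.12] rotz -0.0 t 9.725
```

Emit:
send_rows(deltas=[{"offset":[-0.4,0.2,1.5],"rotation":[0,0,0],"jaw":0},{"offset":[-0.4,0.2,3],"rotation":[0,0,0],"jaw":0},{"offset":[-0.4,0.2,4.1],"rotation":[0,0,0],"jaw":0},{"offset":[-0.4,0.2,4.1],"rotation":[0,0,0],"jaw":0}])

```text
clock: 10.22
tcp_pos: [444.7, -159.7, 18.9]
tcp_rot: [[1.0, 0.019, -0.001], [0.019, -1.0, 0.001], [-0.001, -0.001, -1.0]]
contact_force: [0.6, -0.1, 0.4]
finger_gap: 91.3
```

```bash
python3 -c "
from fit import *
st();R=np.array(env.read_state()['tcp_rot']);print(R[:,2])"
```

```text
jig tcp [ -87.82 -126.64] 18.88 F jig [ 0.6  -0.07] 0.45 t 10.225 gap 91.3
[-1.30793810e-03  5.53143833e-04 -9.99998992e-01]
```

Push forward at about 3 mm/row to near x -52, then feel in small steps.

Emit:
send_rows(deltas=[{"offset":[0.4,0,0],"rotation":[0,0,0],"jaw":0},{"offset":[0.8,0,0],"rotation":[0,0,0],"jaw":0},{"offset":[1.2,0,0],"rotation":[0,0,0],"jaw":0},{"offset":[1.5,0,0],"rotation":[0,0,0],"jaw":0},{"offset":[1.8,0,0],"rotation":[0,0,0],"jaw":0},{"offset":[2.1,0,0],"rotation":[0,0,0],"jaw":0},{"offset":[2.4,0,0],"rotation":[0,0,0],"jaw":0},{"offset":[2.7,0,0],"rotation":[0,0,0],"jaw":0},{"offset":[3.0,0,0],"rotation":[0,0,0],"jaw":0},{"offset":[3.3,0,0],"rotation":[0,0,0],"jaw":0}])

```text
clock: 11.48
tcp_pos: [478.4, -159.4, 19.6]
tcp_rot: [[1.0, 0.019, -0.0], [0.019, -1.0, 0.0], [-0.0, -0.0, -1.0]]
contact_force: [0.4, -0.4, 0.0]
finger_gap: 91.3
```

```bash
python3 -c "
from fit import *
st()
im=env.camera('top');crop(im,220,180,420,280,4,'pics/t4.png');im=env.camera('side');crop(im,200,195,300,325,4.5,'pics/s4.png')"
```

```text
jig tcp [ -54.19 -126.96] 19.62 F jig [ 0.41 -0.44] 0.03 t 11.475 gap 91.3
```

View pics/s4.png

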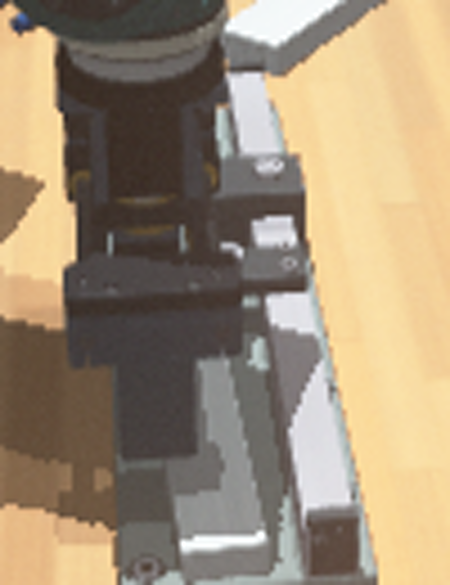

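View pics/t4.png

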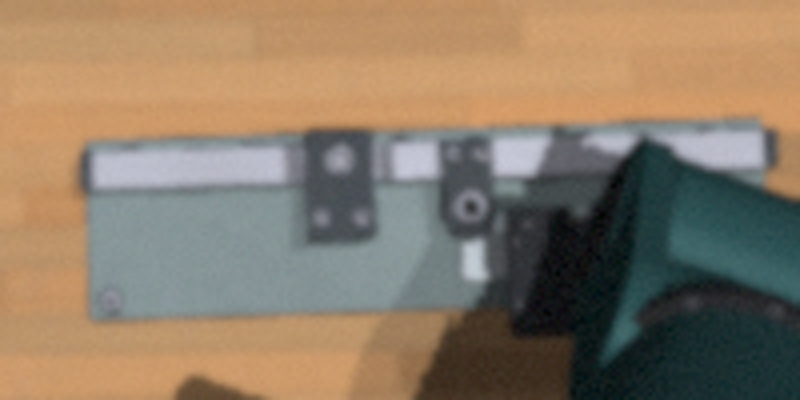

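```bash
python3 -c "
from fit import *
p=np.load('jig.npy')
im=cv2.imread('pics/s4.png')
def d(P,col):
  q=(proj('side',W(p,P))-[200,195]+.5)*4.5
  print(np.round(q)); cv2.polylines(im,[(q*8).astype(int).reshape(-1,1,2)],True,col,1,cv2.LINE_AA,3)
for s in(1,-1):
  y0,y1=-127+s*45.5,-127+s*59
  for h in(16,):
    d([(-54-h,y0,20),(-54+h,y0,20),(-54+h,y1,20),(-54-h,y1,20)],(0,0,255))
d([(-55.5,-25,32),(-15,-28,32),(-7,-226,32),(-46,-222.5,32)],(0,255,0))
cv2.imwrite('pics/s4b.png',im)"
```

```text
[[120. 380.]
 [181. 376.]
 [180. 360.]
 [119. 364.]]
[[125. 498.]
 [192. 492.]
 [194. 511.]
 [126. 517.]]
[[143. 297.]
 [216. 296.]
 [267. 546.]
 [181. 548.]]
```

View pics/s4b.png

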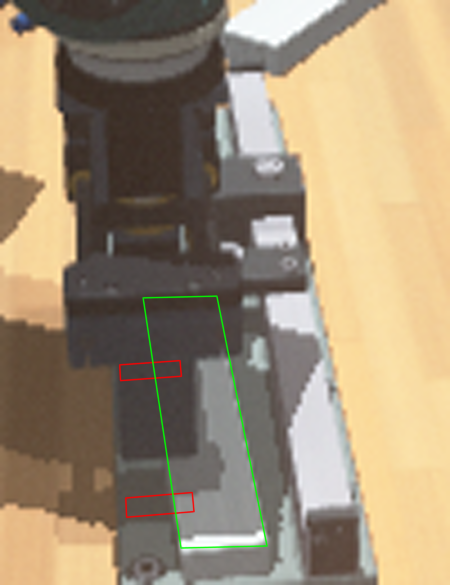

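```bash
python3 -c "
from fit import *
p=np.load('jig.npy');c,s=np.cos(p[2]),np.sin(p[2]);M=np.array([[c,s],[-s,c]])
for z in(20,32,40,50,60):
  P=ray('side',[[200+118/4.5-.5,195+457/4.5-.5],[200+198/4.5-.5,195+455/4.5-.5]],z)
  print(z,[np.round(M@(q[:2]-p[:2]),1) for q in P])
im=env.camera('side');cv2.imwrite('pics/s5.png',cv2.resize(im[180:330,180:320,::-1],None,fx=4,fy=4,interpolation=cv2.INTER_LANCZOS4))
"
```

```text
20 [array([ -72.7, -142.6]), array([ -33.3, -145.8])]
32 [array([ -72.6, -156.7]), array([ -33.9, -159.9])]
40 [array([ -72.5, -166.2]), array([ -34.4, -169.3])]
50 [array([ -72.3, -178. ]), array([ -34.9, -181. ])]
60 [array([ -72.2, -189.8]), array([ -35.5, -192.8])]
```

View pics/s5.png

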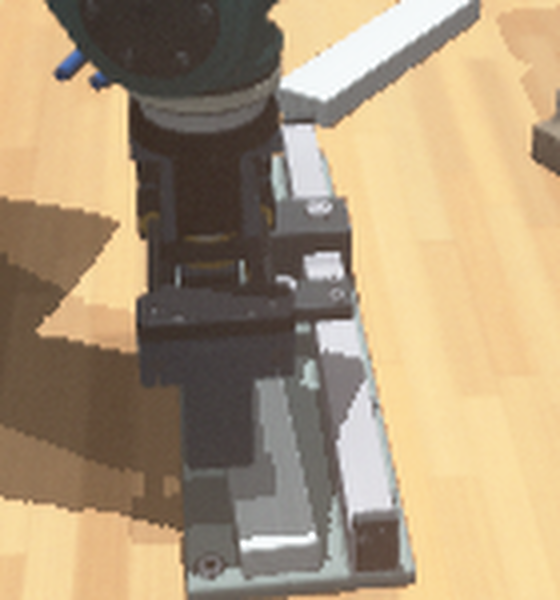

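```bash
python3 -c "
from fit import *
p=np.load('jig.npy');c,s=np.cos(p[2]),np.sin(p[2]);M=np.array([[c,s],[-s,c]])
for z in(20,30,40,50,60):
  P=ray('side',[[180+188/3.3-.5,160+160/3.3-.5],[180+227/3.3-.5,160+160/3.3-.5]],z)
  print(z,[np.round(M@(q[:2]-p[:2]),1) for q in P])
"
```

```text
20 [array([-27.6, 277.1]), array([  9.7, 273.1])]
30 [array([-28.3, 258.1]), array([  8.4, 254.2])]
40 [array([-28.9, 239.1]), array([  7.1, 235.2])]
50 [array([-29.6, 220. ]), array([  5.8, 216.3])]
60 [array([-30.2, 201. ]), array([  4.5, 197.3])]
```

```bash
python3 -c "
from fit import *
im=env.camera('side')[255:325,205:275,::-1].astype(float)
im=np.clip(255*(im/255)**0.5*1.1,0,255).astype(np.uint8)
cv2.imwrite('pics/s6.png',cv2.resize(im,None,fx=8,fy=8,interpolation=cv2.INTER_NEAREST))
"
```

```text
(no output)
```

View pics/s6.png

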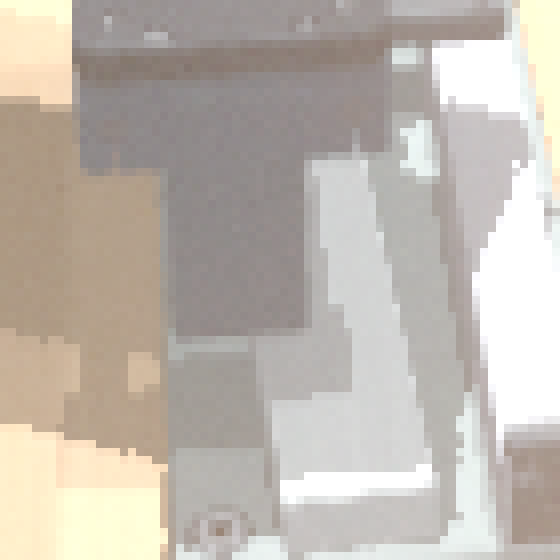

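The open finger's tip overlaps the bar in plan with no force, so it is above the bar at z of about 50, not 20. The fingertips probably draw back when open. I back off, close the jaws and look.

Emit:
send_rows(deltas=[{"offset":[-1.5,0,0],"rotation":[0,0,0],"jaw":0.3},{"offset":[-4,0,0],"rotation":[0,0,0],"jaw":0.6},{"offset":[-4.5,0,0],"rotation":[0,0,0],"jaw":0.6},{"offset":[-4.5,0,0],"rotation":[0,0,0],"jaw":0.6}])

```text
clock: 12.18
tcp_pos: [433.1, -160.4, 19.8]
tcp_rot: [[1.0, 0.018, 0.0], [0.018, -1.0, -0.0], [0.0, 0.0, -1.0]]
contact_force: [-0.1, 0.1, 0.1]
finger_gap: 53.8
```

```bash
python3 -c "
from fit import *
st()
im=env.camera('side')[215:325,185:285,::-1].astype(float)
im=np.clip(255*(im/255)**0.5*1.1,0,255).astype(np.uint8)
cv2.imwrite('pics/s7.png',cv2.resize(im,None,fx=5,fy=5,interpolation=cv2.INTER_NEAREST))
"
```

```text
jig tcp [ -99.49 -127.12] 19.8 F jig [-0.13  0.1 ] 0.1 t 12.175 gap 53.8
```

View pics/s7.png

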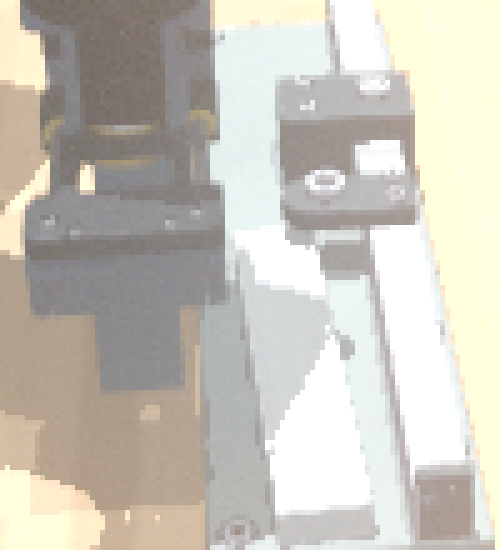

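```bash
python3 -c "
from fit import *
p=np.load('jig.npy');c,s=np.cos(p[2]),np.sin(p[2]);M=np.array([[c,s],[-s,c]])
for z in(0,12,20,30,40,50,60):
  P=ray('side',[[185+100/5-.1,215+389/5-.1],[185+183/5-.1,215+388/5-.1]],z)
  print(z,[np.round(M@(q[:2]-p[:2]),1) for q in P])
im=env.camera('side');cv2.imwrite('pics/s8.png',cv2.resize(im[195:315,175:265,::-1],None,fx=6,fy=6,interpolation=cv2.INTER_CUBIC))
"
```

```text
0 [array([-120.7, -101.3]), array([ -82.4, -105.2])]
12 [array([-119.6, -115.9]), array([ -82.1, -119.6])]
20 [array([-118.9, -125.6]), array([ -81.8, -129.3])]
30 [array([-118. , -137.7]), array([ -81.6, -141.3])]
40 [array([-117.1, -149.8]), array([ -81.3, -153.4])]
50 [array([-116.2, -161.9]), array([ -81. , -165.4])]
60 [array([-115.2, -174. ]), array([ -80.7, -177.4])]
```

Emit:
send_rows(deltas=[{"offset":[0,0,0],"rotation":[0,0,0],"jaw":1},{"offset":[0,0,0],"rotation":[0,0,0],"jaw":1},{"offset":[0,0,0],"rotation":[0,0,0],"jaw":1},{"offset":[0,0,0],"rotation":[0,0,0],"jaw":1}])

```text
clock: 12.78
tcp_pos: [433.2, -160.3, 19.6]
tcp_rot: [[1.0, 0.019, -0.0], [0.019, -1.0, 0.0], [-0.0, -0.0, -1.0]]
contact_force: [-0.4, -1.0, 0.2]
finger_gap: 6.5
```

```bash
python3 -c "
from fit import *
st()
im=env.camera('side')[215:325,185:285,::-1].astype(float)
im=np.clip(255*(im/255)**0.5*1.1,0,255).astype(np.uint8)
cv2.imwrite('pics/s9.png',cv2.resize(im,None,fx=5,fy=5,interpolation=cv2.INTER_NEAREST))
"
```

```text
jig tcp [ -99.33 -126.96] 19.63 F jig [-0.42 -1.02] 0.16 t 12.775 gap 6.5
```

View pics/s9.png

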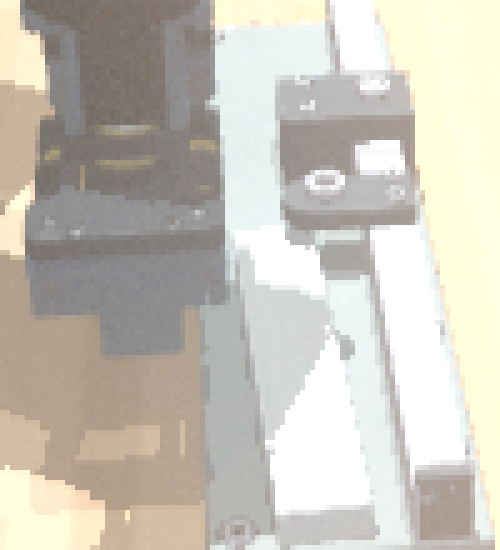

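Emit:
send_rows(deltas=[{"offset":[-0.5,0,0.6],"rotation":[0,0,0],"jaw":1},{"offset":[-0.5,0,1.1],"rotation":[0,0,0],"jaw":1},{"offset":[-0.5,0,1.4],"rotation":[0,0,0],"jaw":1},{"offset":[-0.5,0,1.4],"rotation":[0,0,0],"jaw":1}])

```text
clock: 13.32
tcp_pos: [428.1, -160.4, 5.3]
tcp_rot: [[1.0, 0.019, -0.0], [0.019, -1.0, 0.0], [-0.0, -0.0, -1.0]]
contact_force: [0.3, 0.1, -0.0]
finger_gap: 0.4
```

```bash
python3 -c "
from fit import *
st()
im=env.camera('side')[215:325,185:285,::-1].astype(float)
im=np.clip(255*(im/255)**0.5*1.1,0,255).astype(np.uint8)
cv2.imwrite('pics/s10.png',cv2.resize(im,None,fx=5,fy=5,interpolation=cv2.INTER_NEAREST))
"
```

```text
jig tcp [-104.51 -126.95] 5.34 F jig [0.27 0.14] -0.02 t 13.325 gap 0.4
```

View pics/s10.png

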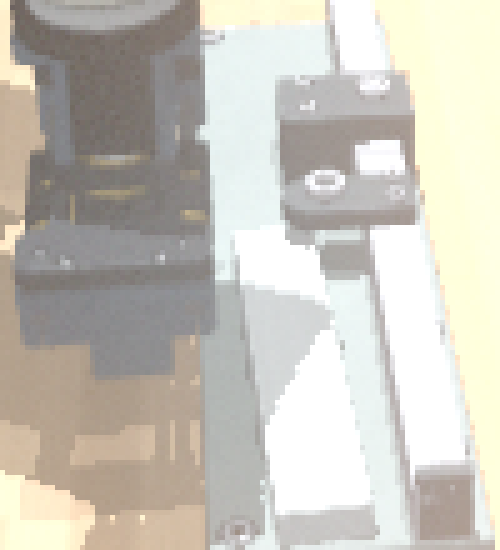

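```bash
python3 -c "
from fit import *
p=np.load('jig.npy');c,s=np.cos(p[2]),np.sin(p[2]);M=np.array([[c,s],[-s,c]])
for z in(0,10,20,30,40,50):
  P=ray('side',[[185+90/5-.1,215+376/5-.1],[185+175/5-.1,215+375/5-.1]],z)
  print(z,[np.round(M@(q[:2]-p[:2]),1) for q in P])
"
```

```text
0 [array([-125.6,  -91.4]), array([-86. , -95.4])]
10 [array([-124.6, -103.6]), array([ -85.6, -107.6])]
20 [array([-123.6, -115.9]), array([ -85.3, -119.8])]
30 [array([-122.6, -128.2]), array([ -84.9, -132. ])]
40 [array([-121.6, -140.5]), array([ -84.6, -144.2])]
50 [array([-120.6, -152.7]), array([ -84.3, -156.4])]
```

The fingers are really about 31 mm shorter than the TCP suggests: at TCP z 5 the tip is seen at z of about 37. So I use TCP z -6, which puts the tip at about z 25 and the gripper body at about z 73, above the bush. The bar has not moved. I go down in front of the plate with the jaws open, then push.

Emit:
send_rows(deltas=[{"offset":[0,0,0.5],"rotation":[0,0,0],"jaw":0},{"offset":[0,0.4,1.0],"rotation":[0,0,0],"jaw":0},{"offset":[0,0.4,1.1],"rotation":[0,0,0],"jaw":0},{"offset":[0,0.4,1.1],"rotation":[0,0,0],"jaw":0},{"offset":[0,0.4,1.1],"rotation":[0,0,0],"jaw":0},{"offset":[0,0.4,1.1],"rotation":[0,0,0],"jaw":0}])

```text
clock: 14.12
tcp_pos: [428.3, -164.4, -5.3]
tcp_rot: [[1.0, 0.019, 0.0], [0.019, -1.0, -0.0], [0.0, 0.0, -1.0]]
contact_force: [0.6, -0.3, -0.0]
finger_gap: 57.7
```

```bash
python3 -c "
from fit import *
st()
im=env.camera('side')[215:325,185:285,::-1].astype(float)
im=np.clip(255*(im/255)**0.5*1.1,0,255).astype(np.uint8)
cv2.imwrite('pics/s11.png',cv2.resize(im,None,fx=5,fy=5,interpolation=cv2.INTER_NEAREST))
"
```

```text
jig tcp [-104.32 -130.97] -5.27 F jig [ 0.63 -0.3 ] -0.03 t 14.125 gap 57.7
```

View pics/s11.png

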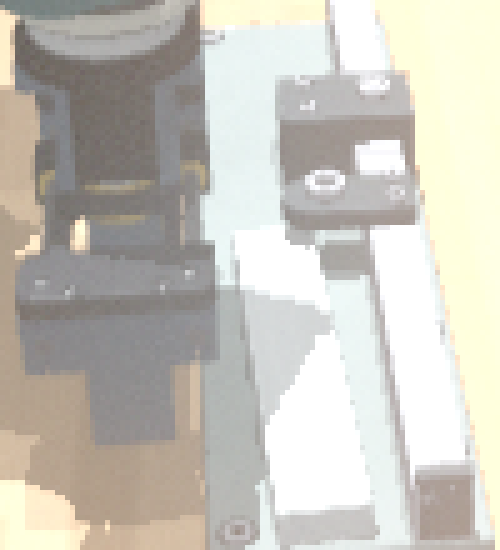

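TCP z is -5 with no contact force, so the short tip is confirmed. Now push forward.

Emit:
send_rows(deltas=[{"offset":[0.5,0,0],"rotation":[0,0,0],"jaw":0},{"offset":[1.0,0,0],"rotation":[0,0,0],"jaw":0},{"offset":[1.5,0,0],"rotation":[0,0,0],"jaw":0},{"offset":[2.0,0,0],"rotation":[0,0,0],"jaw":0},{"offset":[2.4,0,0],"rotation":[0,0,0],"jaw":0},{"offset":[2.8,0,0],"rotation":[0,0,0],"jaw":0},{"offset":[3.2,0,0],"rotation":[0,0,0],"jaw":0},{"offset":[3.6,0,0],"rotation":[0,0,0],"jaw":0},{"offset":[4.0,0,0],"rotation":[0,0,0],"jaw":0}])

```text
clock: 15.3
tcp_pos: [467.8, -163.4, -5.5]
tcp_rot: [[1.0, 0.019, -0.001], [0.019, -1.0, 0.0], [-0.001, -0.0, -1.0]]
contact_force: [-4.1, 0.8, 2.8]
finger_gap: 91.2
```

```bash
python3 -c "
from fit import *
st()
im=env.camera('side')[215:325,185:285,::-1].astype(float)
im=np.clip(255*(im/255)**0.5*1.1,0,255).astype(np.uint8)
cv2.imwrite('pics/s12.png',cv2.resize(im,None,fx=5,fy=5,interpolation=cv2.INTER_NEAREST))
"
```

```text
jig tcp [ -64.82 -130.7 ] -5.52 F jig [-4.08  0.87] 2.82 t 15.3 gap 91.2
```

View pics/s12.png

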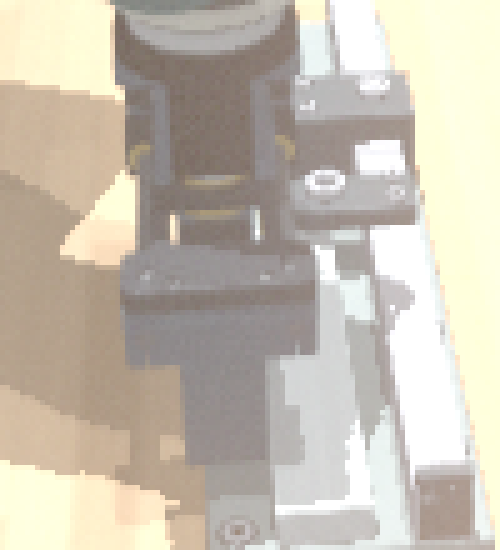

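Emit:
send_rows(deltas=[{"offset":[0.3,0,0],"rotation":[0,0,0],"jaw":0},{"offset":[0.6,0,0],"rotation":[0,0,0],"jaw":0},{"offset":[0.9,0,0],"rotation":[0,0,0],"jaw":0}])

```text
clock: 15.72
tcp_pos: [477.5, -163.5, -5.4]
tcp_rot: [[1.0, 0.019, 0.0], [0.019, -1.0, -0.0], [0.0, 0.0, -1.0]]
contact_force: [-1.4, -0.6, -1.2]
finger_gap: 90.9
```

Emit:
send_rows(deltas=[{"offset":[0.25,0,0],"rotation":[0,0,0],"jaw":0}])

```text
clock: 15.85
tcp_pos: [480.0, -163.4, -5.4]
tcp_rot: [[1.0, 0.019, 0.0], [0.019, -1.0, -0.0], [0.0, 0.0, -1.0]]
contact_force: [-1.4, 0.3, -1.4]
finger_gap: 91.1
```

Emit:
send_rows(deltas=[{"offset":[0.2,0,0],"rotation":[0,0,0],"jaw":0}])

```text
clock: 15.98
tcp_pos: [482.0, -163.4, -5.4]
tcp_rot: [[1.0, 0.019, 0.0], [0.019, -1.0, -0.0], [0.0, 0.0, -1.0]]
contact_force: [-1.5, -0.3, -1.5]
finger_gap: 91.1
```

```bash
python3 -c "
from fit import *
st()
im=env.camera('side')[215:325,185:285,::-1].astype(float)
im=np.clip(255*(im/255)**0.5*1.1,0,255).astype(np.uint8)
cv2.imwrite('pics/s13.png',cv2.resize(im,None,fx=5,fy=5,interpolation=cv2.INTER_NEAREST))
"
```

```text
jig tcp [ -50.65 -130.98] -5.39 F jig [-1.47 -0.27] -1.46 t 15.975 gap 91.1
```

View pics/s13.png

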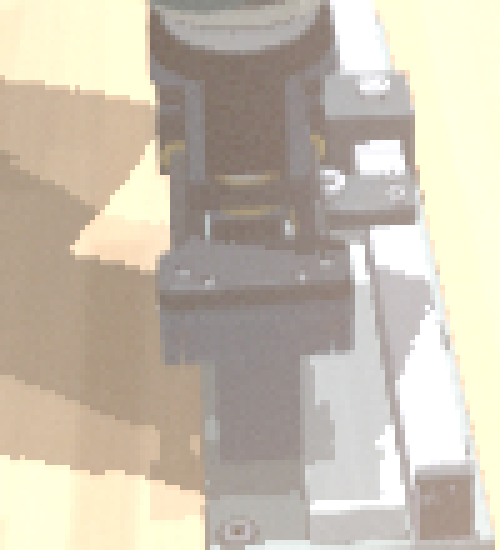

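Emit:
send_rows(deltas=[{"offset":[0.15,0,0],"rotation":[0,0,0],"jaw":0}])

```text
clock: 16.15
tcp_pos: [483.1, -163.3, -5.4]
tcp_rot: [[1.0, 0.019, -0.0], [0.019, -1.0, 0.0], [-0.0, -0.0, -1.0]]
contact_force: [-3.6, -0.8, 1.8]
finger_gap: 91.4
```

Emit:
send_rows(deltas=[{"offset":[0.15,0,0],"rotation":[0,0,0],"jaw":0}])

```text
clock: 16.27
tcp_pos: [484.7, -163.3, -5.4]
tcp_rot: [[1.0, 0.019, -0.0], [0.019, -1.0, 0.0], [-0.0, -0.0, -1.0]]
contact_force: [-3.6, -0.1, 1.0]
finger_gap: 90.9
```

Emit:
send_rows(deltas=[{"offset":[0.1,0,0],"rotation":[0,0,0],"jaw":0}])

```text
clock: 16.4
tcp_pos: [484.9, -163.2, -5.4]
tcp_rot: [[1.0, 0.019, -0.002], [0.019, -1.0, 0.0], [-0.002, -0.0, -1.0]]
contact_force: [-13.4, -4.2, 9.8]
finger_gap: 91.1
```

Emit:
send_rows(deltas=[{"offset":[0.1,0,0],"rotation":[0,0,0],"jaw":0}])

```text
clock: 16.52
tcp_pos: [484.9, -163.1, -5.6]
tcp_rot: [[1.0, 0.019, -0.004], [0.019, -1.0, 0.001], [-0.004, -0.001, -1.0]]
contact_force: [-18.8, -5.9, 15.2]
finger_gap: 91.2
```

Emit:
send_rows(deltas=[{"offset":[0.1,0,0],"rotation":[0,0,0],"jaw":0}])

```text
clock: 16.65
tcp_pos: [484.9, -163.0, -5.7]
tcp_rot: [[1.0, 0.019, -0.006], [0.019, -1.0, 0.001], [-0.006, -0.001, -1.0]]
contact_force: [-25.1, -7.4, 18.9]
finger_gap: 91.6
```

It is hard against the fence (25 N) at TCP jig x -47.8. I back off, lift and look.

Emit:
send_rows(deltas=[{"offset":[-0.4,0,0],"rotation":[0,0,0],"jaw":0},{"offset":[-1.5,0,0],"rotation":[0,0,0],"jaw":0},{"offset":[-3,0,0],"rotation":[0,0,0],"jaw":0.3},{"offset":[-3.5,2,-4],"rotation":[0,0,0],"jaw":1},{"offset":[-3.5,6,-8],"rotation":[0,0,0],"jaw":1},{"offset":[-3.5,11,-8],"rotation":[0,0,0],"jaw":1},{"offset":[-3,14,-8],"rotation":[0,0,0],"jaw":1}])

```text
clock: 17.52
tcp_pos: [459.8, -305.8, 75.3]
tcp_rot: [[1.0, 0.018, 0.001], [0.018, -1.0, -0.001], [0.001, 0.001, -1.0]]
contact_force: [0.5, 1.1, -1.0]
finger_gap: 44.0
```

```bash
python3 -c "
from fit import *
st();go(-15,-262,70)
im=env.camera('top');crop(im,220,180,420,280,4,'pics/t14.png');im=env.camera('side');crop(im,200,195,310,325,4.5,'pics/s14.png')"
```

```text
jig tcp [ -75.4  -272.99] 75.35 F jig [0.51 1.1 ] -1.05 t 17.525 gap 44.0
target (-15, -262, 70) offset cm [ 6.04 -1.1   0.54] rotz -0.04 t 17.525
```

View pics/t14.png

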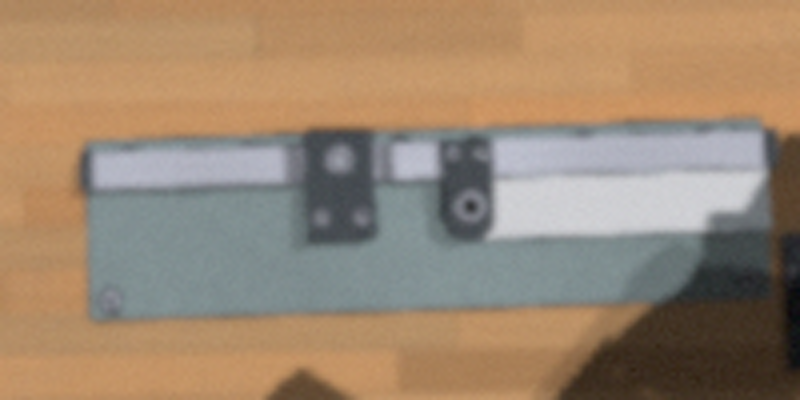

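View pics/s14.png

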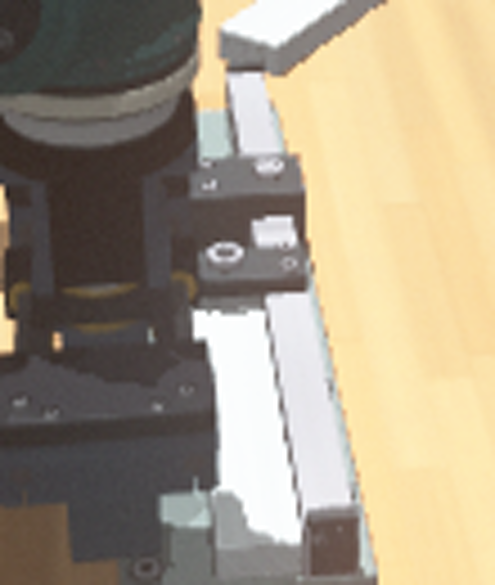

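The bar lies flush along the fence, with its head hidden under the bracket. Now I go behind its tail with closed fingers.

Emit:
send_rows(deltas=[{"offset":[3,-0.4,0],"rotation":[0,0,0],"jaw":1},{"offset":[6,-0.8,0],"rotation":[0,0,0],"jaw":1},{"offset":[6,-0.8,2],"rotation":[0,0,0],"jaw":1},{"offset":[6,-0.8,4.5],"rotation":[0,0,0],"jaw":1},{"offset":[6,-0.8,6.5],"rotation":[0,0,0],"jaw":1},{"offset":[6,-0.8,8.1],"rotation":[0,0,0],"jaw":1},{"offset":[6,-0.8,8.1],"rotation":[0,0,0],"jaw":1}])

```text
clock: 18.5
tcp_pos: [519.2, -294.2, -7.6]
tcp_rot: [[1.0, 0.019, -0.002], [0.019, -1.0, 0.001], [-0.002, -0.001, -1.0]]
contact_force: [0.6, 0.2, 0.4]
finger_gap: 0.5
```

```bash
python3 -c "
from fit import *
st()
im=env.camera('side');crop(im,200,225,310,345,4.5,'pics/s15.png')"
```

```text
jig tcp [ -15.81 -262.42] -7.62 F jig [0.64 0.17] 0.37 t 18.5 gap 0.5
```

View pics/s15.png

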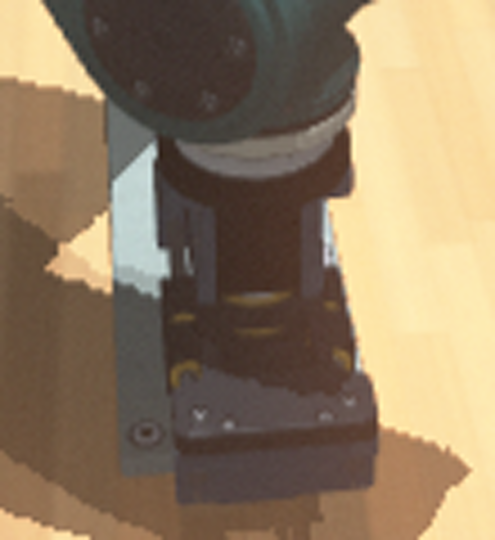

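Emit:
send_rows(deltas=[{"offset":[0,-0.5,0],"rotation":[0,0,0],"jaw":1},{"offset":[0,-1.0,0],"rotation":[0,0,0],"jaw":1},{"offset":[0,-1.4,0],"rotation":[0,0,0],"jaw":1},{"offset":[0,-1.8,0],"rotation":[0,0,0],"jaw":1},{"offset":[0,-2.1,0],"rotation":[0,0,0],"jaw":1},{"offset":[0,-2.4,0],"rotation":[0,0,0],"jaw":1},{"offset":[0,-2.7,0],"rotation":[0,0,0],"jaw":1},{"offset":[0,-3.0,0],"rotation":[0,0,0],"jaw":1},{"offset":[0,-3.3,0],"rotation":[0,0,0],"jaw":1},{"offset":[0,-3.6,0],"rotation":[0,0,0],"jaw":1}])

```text
clock: 19.8
tcp_pos: [519.6, -258.7, -6.3]
tcp_rot: [[1.0, 0.019, 0.0], [0.019, -1.0, -0.0], [0.0, 0.0, -1.0]]
contact_force: [-0.6, -2.4, -0.5]
finger_gap: 0.2
```

```bash
python3 -c "
from fit import *
st()
im=env.camera('top');crop(im,220,180,420,280,4,'pics/t16.png')"
```

```text
jig tcp [ -14.82 -226.92] -6.35 F jig [-0.66 -2.41] -0.54 t 19.8 gap 0.2
```

View pics/t16.png

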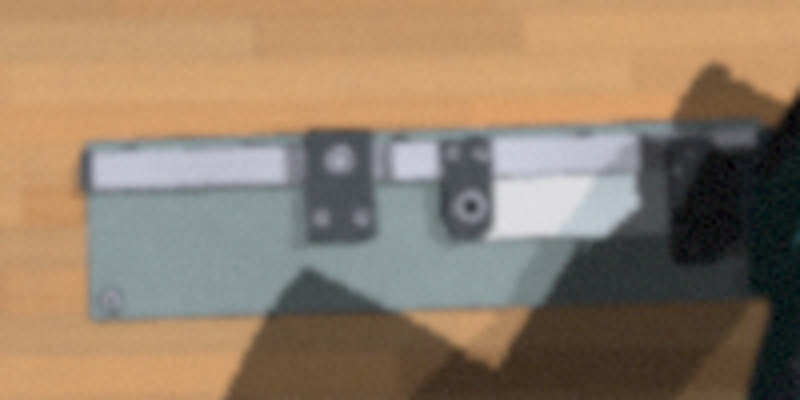

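Emit:
send_rows(deltas=[{"offset":[0,-0.4,0],"rotation":[0,0,0],"jaw":1},{"offset":[0,-0.8,0],"rotation":[0,0,0],"jaw":1},{"offset":[0,-1.2,0],"rotation":[0,0,0],"jaw":1},{"offset":[0,-1.6,0],"rotation":[0,0,0],"jaw":1},{"offset":[0,-2.0,0],"rotation":[0,0,0],"jaw":1},{"offset":[0,-2.4,0],"rotation":[0,0,0],"jaw":1},{"offset":[0,-2.8,0],"rotation":[0,0,0],"jaw":1},{"offset":[0,-3.1,0],"rotation":[0,0,0],"jaw":1}])

```text
clock: 20.85
tcp_pos: [519.0, -227.5, -6.3]
tcp_rot: [[1.0, 0.019, 0.0], [0.019, -1.0, -0.0], [0.0, 0.0, -1.0]]
contact_force: [-0.5, -2.6, 0.1]
finger_gap: 0.1
```

```bash
python3 -c "
from fit import *
st()
im=env.camera('top');np.save('t17.npy',im);crop(im,280,195,380,270,8,'pics/t17.png')"
```

```text
jig tcp [ -14.82 -195.72] -6.35 F jig [-0.58 -2.62] 0.09 t 20.85 gap 0.1
```

View pics/t17.png

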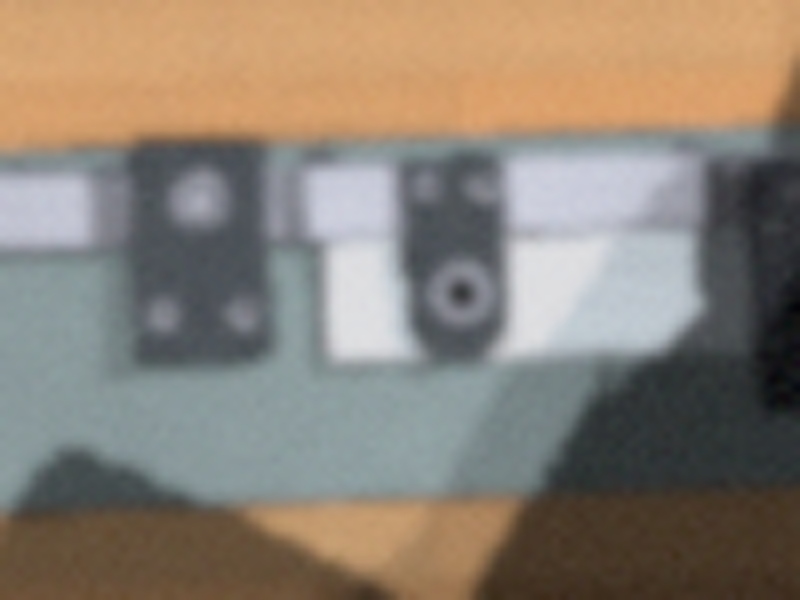

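```bash
python3 -c "
from fit import *
p=np.load('jig.npy');c,s=np.cos(p[2]),np.sin(p[2]);M=np.array([[c,s],[-s,c]])
f=lambda a,b,z:M@(ray('top',[[280+a/8-.44,195+b/8-.44]],z)[0,:2]-p[:2])
print(f(328,345,32),f(325,255,32),'stop face',f(268,300,60),f(134,300,60))"
```

```text
[-24.09853526  12.01978659] [ 5.18427114 11.85498972] stop face [-10.17224981  32.21240209] [-8.80948074 74.79275525]
```

About 18–20 mm remain. I push 13 mm, then go in small force-watched steps.

Emit:
send_rows(deltas=[{"offset":[0,-0.3,0],"rotation":[0,0,0],"jaw":1},{"offset":[0,-0.6,0],"rotation":[0,0,0],"jaw":1},{"offset":[0,-0.9,0],"rotation":[0,0,0],"jaw":1},{"offset":[0,-1.2,0],"rotation":[0,0,0],"jaw":1},{"offset":[0,-1.4,0],"rotation":[0,0,0],"jaw":1}])

```text
clock: 21.52
tcp_pos: [518.7, -213.5, -6.3]
tcp_rot: [[1.0, 0.019, 0.0], [0.019, -1.0, -0.0], [0.0, 0.0, -1.0]]
contact_force: [0.3, -2.7, -0.3]
finger_gap: 0.2
```

Emit:
send_rows(deltas=[{"offset":[0,-0.1,0],"rotation":[0,0,0],"jaw":1}])

```text
clock: 21.65
tcp_pos: [518.7, -212.6, -6.4]
tcp_rot: [[1.0, 0.019, 0.0], [0.019, -1.0, -0.0], [0.0, 0.0, -1.0]]
contact_force: [0.1, -2.5, 0.2]
finger_gap: 0.4
```

Emit:
send_rows(deltas=[{"offset":[0,-0.1,0],"rotation":[0,0,0],"jaw":1}])

```text
clock: 21.78
tcp_pos: [518.7, -211.7, -6.3]
tcp_rot: [[1.0, 0.019, 0.0], [0.019, -1.0, -0.0], [0.0, 0.0, -1.0]]
contact_force: [1.0, -3.3, -0.2]
finger_gap: 0.4
```

```bash
python3 -c "
from fit import *
st()
im=env.camera('top');crop(im,280,195,380,270,8,'pics/t18.png')"
```

```text
jig tcp [ -14.83 -179.94] -6.35 F jig [ 0.92 -3.28] -0.17 t 21.775 gap 0.4
```

View pics/t18.png

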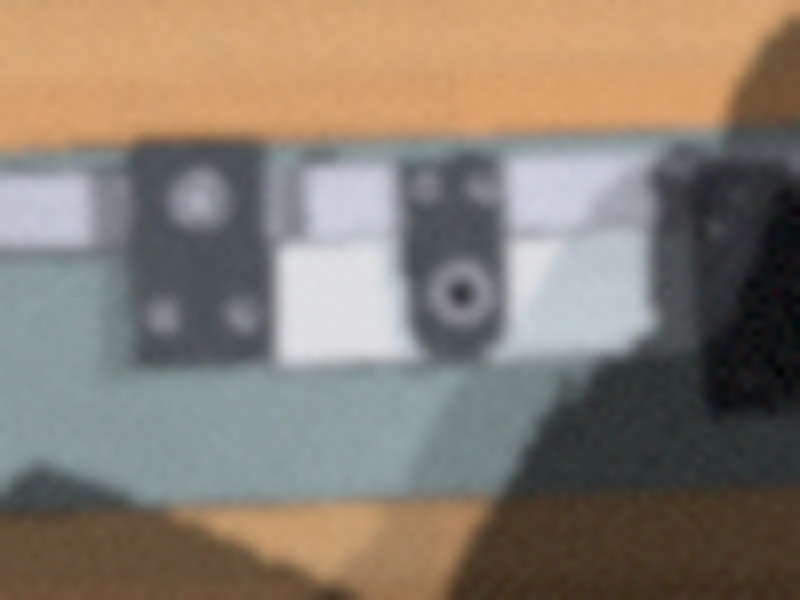

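Emit:
send_rows(deltas=[{"offset":[0,-0.07,0],"rotation":[0,0,0],"jaw":1}])

```text
clock: 21.95
tcp_pos: [518.7, -211.0, -6.4]
tcp_rot: [[1.0, 0.019, 0.0], [0.019, -1.0, -0.0], [0.0, 0.0, -1.0]]
contact_force: [-0.4, -3.6, 0.7]
finger_gap: 0.6
```

Emit:
send_rows(deltas=[{"offset":[0,-0.07,0],"rotation":[0,0,0],"jaw":1}])

```text
clock: 22.08
tcp_pos: [518.6, -210.3, -6.4]
tcp_rot: [[1.0, 0.019, -0.0], [0.019, -1.0, 0.0], [-0.0, -0.0, -1.0]]
contact_force: [-0.1, -3.2, -0.3]
finger_gap: 0.4
```

Emit:
send_rows(deltas=[{"offset":[0,-0.07,0],"rotation":[0,0,0],"jaw":1}])

```text
clock: 22.2
tcp_pos: [518.6, -209.6, -6.4]
tcp_rot: [[1.0, 0.019, 0.0], [0.019, -1.0, -0.0], [0.0, 0.0, -1.0]]
contact_force: [0.2, -2.6, 0.1]
finger_gap: 0.5
```

Emit:
send_rows(deltas=[{"offset":[0,-0.07,0],"rotation":[0,0,0],"jaw":1}])

```text
clock: 22.32
tcp_pos: [518.6, -208.9, -6.3]
tcp_rot: [[1.0, 0.019, 0.0], [0.019, -1.0, -0.0], [0.0, 0.0, -1.0]]
contact_force: [-0.0, -4.3, -0.3]
finger_gap: 0.6
```

Emit:
send_rows(deltas=[{"offset":[0,-0.07,0],"rotation":[0,0,0],"jaw":1}])

```text
clock: 22.45
tcp_pos: [518.7, -208.6, -6.3]
tcp_rot: [[1.0, 0.019, 0.0], [0.019, -1.0, -0.001], [0.0, 0.001, -1.0]]
contact_force: [-2.0, -10.7, -0.3]
finger_gap: 0.8
```

Emit:
send_rows(deltas=[{"offset":[0,-0.07,0],"rotation":[0,0,0],"jaw":1}])

```text
clock: 22.58
tcp_pos: [518.7, -208.2, -6.3]
tcp_rot: [[1.0, 0.019, 0.0], [0.019, -1.0, -0.001], [0.0, 0.001, -1.0]]
contact_force: [-2.2, -14.0, -1.7]
finger_gap: 0.5
```

The bar touched the stop at about world y -208.8, and the force rose to 14 N after about 0.5 mm. I back off and let the stop settle.

Emit:
send_rows(deltas=[{"offset":[0,0.2,0],"rotation":[0,0,0],"jaw":1},{"offset":[0,0.8,0],"rotation":[0,0,0],"jaw":1},{"offset":[0,2.5,0],"rotation":[0,0,0],"jaw":1},{"offset":[0,4.5,0],"rotation":[0,0,0],"jaw":1},{"offset":[0,4.5,-4],"rotation":[0,0,0],"jaw":1},{"offset":[0,4.5,-9],"rotation":[0,0,0],"jaw":1},{"offset":[0,10,-12],"rotation":[0,0,0],"jaw":1},{"offset":[-3,15,-12],"rotation":[0,0,0],"jaw":1},{"offset":[-6,20,-12],"rotation":[0,0,0],"jaw":1}])

```text
clock: 23.7
tcp_pos: [461.4, -411.5, 114.4]
tcp_rot: [[1.0, 0.019, 0.001], [0.019, -1.0, -0.001], [0.001, 0.001, -1.0]]
contact_force: [1.3, -0.6, -0.0]
finger_gap: 0.1
```

```bash
python3 -c "
from fit import *
st()
im=env.camera('top');np.save('t19.npy',im);crop(im,280,195,380,270,8,'pics/t19.png');im=env.camera('side');np.save('s19.npy',im);crop(im,210,220,290,310,6.5,'pics/s19.png')"
```

```text
jig tcp [ -75.79 -378.62] 114.38 F jig [ 1.27 -0.65] -0.0 t 23.7 gap 0.1
```

View pics/t19.png

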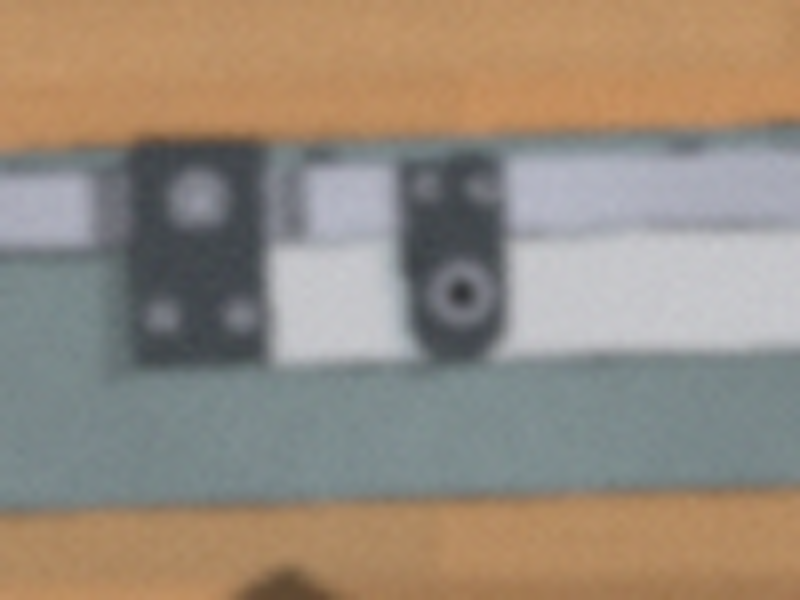

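View pics/s19.png

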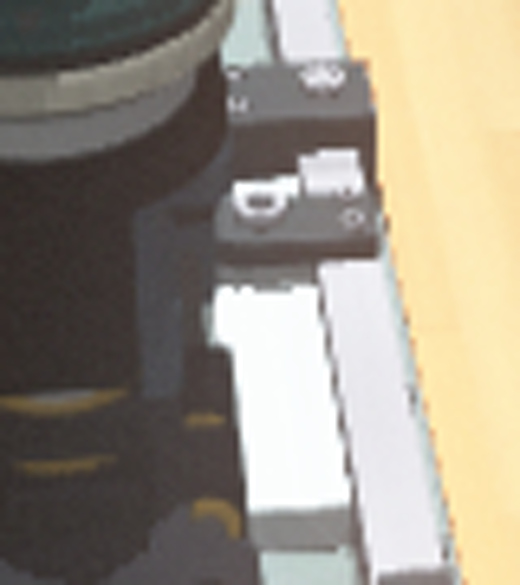

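Emit:
send_rows(deltas=[{"offset":[0,5,-2],"rotation":[0,0,0],"jaw":1},{"offset":[0,10,-2],"rotation":[0,0,0],"jaw":1},{"offset":[0,15,-2],"rotation":[0,0,0],"jaw":1},{"offset":[0,17,-2],"rotation":[0,0,0],"jaw":1},{"offset":[0,17,-2],"rotation":[0,0,0],"jaw":1}])

```text
clock: 24.42
tcp_pos: [465.0, -579.2, 133.1]
tcp_rot: [[1.0, 0.018, -0.0], [0.018, -1.0, 0.001], [-0.0, -0.001, -1.0]]
contact_force: [0.7, -0.4, -0.4]
finger_gap: 0.3
```

```bash
python3 -c "
from fit import *
st()
a=np.load('t17.npy').mean(2).astype(np.float32)
ims=[env.camera('top').astype(float) for _ in range(4)];im=np.mean(ims,0);b=im.mean(2).astype(np.float32);np.save('t20.npy',im)
# stop patch shift
pa=cv2.resize(a[208:238,294:312],None,fx=1,fy=1)
S=b[204:242,290:316];
up=8
A=cv2.resize(a[210:236,298:312],None,fx=up,fy=up,interpolation=cv2.INTER_CUBIC);B=cv2.resize(b[207:239,294:316],None,fx=up,fy=up,interpolation=cv2.INTER_CUBIC)
r=cv2.matchTemplate(B,A,cv2.TM_CCOEFF_NORMED);_,v,_,l=cv2.minMaxLoc(r);print('stop shift px',(np.array(l)/up-[4,3]),v)
r=env.trace('top','bar')
p=np.load('jig.npy');c,s=np.cos(p[2]),np.sin(p[2]);M=np.array([[c,s],[-s,c]])
for q in r[:3]:
  print(q['score'],q['at'],cv2.minAreaRect(np.argwhere(q['mask'])[:,::-1].astype(np.float32)))
# bar front edge (bright->plate) by columns, subpixel
f=lambda u,v,z:M@(ray('top',[[u,v]],z)[0,:2]-p[:2])
pts=[]
for u in list(range(317,330))+list(range(346,386)):
  col=b[225:252,u];g=np.diff(col);i=int(np.argmin(g));
  if 0<i<len(g)-1:
    d=g[i-1]-2*g[i]+g[i+1];o=0.5*(g[i-1]-g[i+1])/d;pts.append(f(u,225+i+.5+o,32))
pts=np.array(pts);k=np.polyfit(pts[:,1],pts[:,0],1);print('front edge x at centre -70:',np.polyval(k,-70),'slope',k[0],np.std(pts[:,0]-np.polyval(k,pts[:,1])))
ft=[]
for u in list(range(240,288))+list(range(346,386)):
  col=b[215:232,u]
  ft.append((u,))
row=[b[226+int(round((u-370)*-0.0)),u] for u in range(375,402)];print('tail cols',np.round([b[233:236,u].mean() for u in range(380,402)]))
crop(np.clip(im,0,255).astype(np.uint8),280,195,410,270,6,'pics/t20.png')
im=env.camera('side');crop(im,210,205,300,335,4.5,'pics/s20.png')"
```

```text
jig tcp [ -75.18 -546.44] 133.12 F jig [ 0.73 -0.37] -0.42 t 24.425 gap 0.3
stop shift px [-0.125  0.   ] 0.9939770698547363
0.82 [359.5, 230.3] ((351.9643859863281, 231.50131225585938), (15.561507225036621, 76.41556549072266), 87.95458984375)
0.7 [170.4, 193.4] ((173.1177520751953, 191.38702392578125), (99.06461334228516, 22.00884246826172), 37.43857192993164)
front edge x at centre -70: -29.19839081040759 slope 0.0019821133920368376 0.3675379334599964
tail cols [200. 199. 199. 199. 199. 199. 199. 199. 198. 193. 175. 148. 133. 131.
 131. 132. 131. 131. 130. 130. 130. 130.]
```

View pics/t20.png

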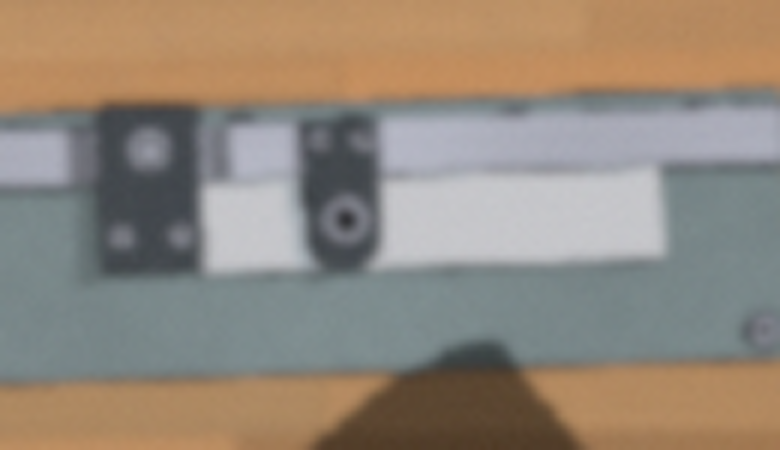

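View pics/s20.png

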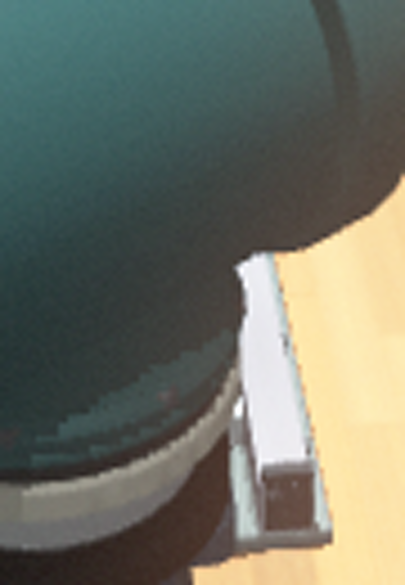

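```bash
python3 -c "
from fit import *
p=np.load('jig.npy');c,s=np.cos(p[2]),np.sin(p[2]);M=np.array([[c,s],[-s,c]])
f=lambda u,v,z:M@(ray('top',[[u,v]],z)[0,:2]-p[:2])
print('tail y',f(390.5,234.5,32)[1],'-> head',f(390.5,234.5,32)[1]+200)
a=np.load('t17.npy').mean(2);b=np.load('t20.npy').mean(2)
for im in(a,b):
  e=[]
  for rows in((213,226),(226,238)):
    q=im[rows[0]:rows[1],:].mean(0)
    e.append(np.round(q[292:318]))
  g=np.diff(im[212:224,290:318].mean(0)); print(np.round(g,0))
im=env.camera('top');cv2.imwrite('pics/full.png',im[:,:,::-1])
"
```

```text
tail y -169.23986038976574 -> head 30.760139610234262
[-15. -13.  -6.  -3.  -7. -18. -14.  -4.   0.   4.  12.  12.   8.   5.
   2.  -8. -10. -12. -10.  -2.   4.  14.  24.  17.  -1.  -5.   6.]
[-14. -13.  -6.  -2.  -7. -15. -12.  -4.   1.   4.  11.  12.   6.   4.
  -0.  -6.  -9. -12.  -9.  -1.   3.  14.  22.  14.  -2.  -4.   4.]
```

View pics/full.png

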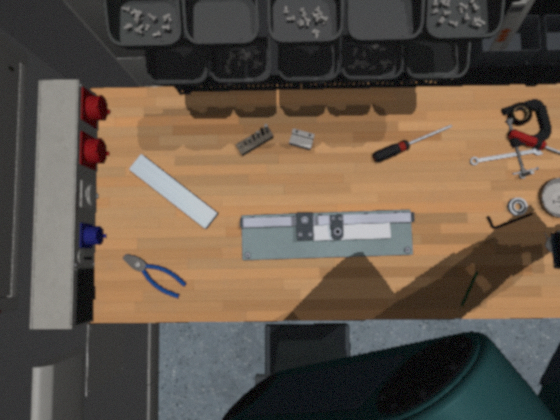

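The tools and the look-alike bar lie where they started. The bar head measures at jig y 30.8, against 30 for the stop face, and the stop has not measurably moved. I hand the job in.

```bash
python3 -c "
from station import env
print(env.close_job(), env.read_state()['clock'])"
```

```text
the job is handed in; nothing more can be done
the job is handed in; nothing more can be done
```

The jig is set up and the job is handed in: the stop is in the middle notch, and the bar lies flush on the fence with its end against the stop. The job was handed in at about 25 s, and no verdict was reported.

- **Stop:** I pushed it with closed fingers past the left notch (about 16 N to leave it). I stopped when the force fell to zero at the middle notch. In the pictures it sits midway between the outer notches.
- **Bar:** I squared it against the fence with the two spread fingertips (25 N at the fence). I then pushed its tail until it met the stop, where the force peaked at 14 N.
- **Last checks:**
  - The bar's front edge measures at jig x -29.2 mm (nominal -30), with a slope of 0.002.
  - Its head works out at y 30.8 mm, against 30 for the stop face.
  - Since the bar met it, the stop has shifted about 0.1 px (0.3 mm) at most.
  - The tools lie where they were, and the arm is well clear.

**Disagreements and limits:**
- **Fingertip height:** The fingertips are really about 31 mm above the reported TCP. My first pass at the bar therefore went over it without touching, and I corrected for this with TCP z at about -6 mm.
- **Stop push:** That offset means the stop was pushed near its top edge, not at the z of about 30 I had planned.
- **Plunger:** I could not measure its drop directly. I inferred it from the force profile and the stop's position.

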